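# Hang the bail pail on the twin hook under the glass shelf

### The job

Swing the folded wire handle of the red pail upright while the pail stands on the counter, then lift the pail and hang it by that handle on the two-pronged hook under the glass shelf. Leave it hanging still and level there with its handle behind both upturned prong tips, don't tip the pail over on the way, and leave the jar and the loaf where they are.

Things in the scene. Friction and masses are not known exactly. Their poses are not given: they have to be found in the camera images.
- pail_center (a point): Centre of the loose, open red metal pail, on its axis, 50 mm above its underside. 100 mm high, 130 mm across the rim, 104 mm across the foot, 0.4 to 0.7 kg with handle. z is up. The handle's pivots lie on its y axis, 42 mm above this point and 73 mm either side; the handle lies folded towards -x.
- bail (a joint): Swing angle of the pail's handle (bail): 0 = folded out level over the pail's -x side, 1.57 = upright, 3.0 = far side. Stiff pivots: it stays where left; about 0.5 N at the crown moves it. Folded, only 8 mm is free between crown and rim, too little for a finger: lift the crown from below and outside. Upright it can be pinched.
- bail_crown (a point): Middle of the handle's crown, on its centre line. The handle is a U of 10 mm round bar: two arms and a straight crown 112 mm long, parallel to the pail's y axis, centre line 78 mm from the pivots, with a black sleeve. y runs along the crown.
- hook_seat (a point): Where the middle of the crown lies when hung: midway between the prongs, 235 mm up. Stand axes: z up, prongs point to -x, crown must lie along y. Prongs: 10 mm round bars 64 mm apart (54 mm free between), from a cross bar 120 mm behind. Upturned tips 26 mm in front reach 15 mm above this point: carry the crown at least 22 mm above it to clear them. The stand is fixed.
- nut_jar: Amber jar, 76 mm across, 130 mm high, bystander; origin at the centre of its underside.
- loaf: Brown loaf, 170 x 85 x 60 mm, bystander; origin at the centre of its underside.
- shelf_edge (a point): Middle of the front lower edge of the stand's glass shelf: 15 mm in front of the hook seat, 170 mm above it. The shelf is 290 mm wide and runs 190 mm back from here over the hook, so the gripper must lean back towards -x, 25 to 45 degrees from vertical, when hanging the pail. Two posts stand 135 mm behind this edge, 125 mm either side. Axes as the hook seat.
Mind the look-alikes: they are no part of the job. Of the things that look like the part that bears pail_center, the larger one is meant.

How it is judged:
On the way, in this order (a step that is already met when the one before it is completed fails the run):
1. the handle is upright (joint 1.2 to 1.95 rad) while the pail still stands on the counter (value of joint bail between 1.2 and 1.95 rad and height (world z) of pail_center below 0.06 m and angle between pail_center's own z axis and vertical below 0.15 rad), for 0.2 s.
2. the pail is off the counter by more than 30 mm with its handle still up (height (world z) of pail_center above 0.08 m and value of joint bail between 0.9 and 2.2 rad), for 0.2 s.
At the end, for the whole second after the job is handed in: The pail hangs released and still on both prongs: crown middle within 22 mm sideways, 18 mm in front to 30 mm behind, 8 mm below to 12 mm above the hook seat; crown within 0.2 rad of square to the prongs; pail off the counter, within 0.3 rad of upright (x of bail_crown in the frame of hook_seat between -0.018 and 0.03 m and y of bail_crown in the frame of hook_seat between -0.022 and 0.022 m and z of bail_crown in the frame of hook_seat between -0.008 and 0.012 m and angle between the y axis of bail_crown and the y axis of hook_seat, either way round below 0.2 rad and angle between pail_center's own z axis and vertical below 0.3 rad and height (world z) of pail_center above 0.08 m and velocity of joint bail between -0.3 and 0.3 rad/s and linear speed of pail below 0.04 m/s); the robot touches nothing.
It fails at once if the pail is tipped over (more than 0.8 rad) (angle between pail_center's own z axis and vertical above 0.8 rad).
It fails at once if the jar is moved more than 30 mm (distance of nut_jar from where it was at the start of the episode above 0.03 m).
It fails at once if the loaf is moved more than 30 mm (distance of loaf from where it was at the start of the episode above 0.03 m).
It also fails if it takes over 72 s, if anything falls off the work surface, if the arm or the gripper's body presses on something with over 40 N, if the wrist force passes 120 N, or if a joint passes its speed limit or range.

### The arm

A 7-joint arm with a two-finger parallel gripper is mounted at the origin on the work surface. World frame = base frame: x ahead of the robot, y to its left, z up, the work surface at z = 0. Lengths are in m, angles in rad, forces in N, time in s.
With the tool pointing down it reaches from about 0.425 to 0.925 m from the base axis. Payload 6.8 kg.
Tool frame: the origin (TCP) lies between the finger pads; the fingertips stand finger_overhang ahead of it and the grasp point (between the pads) lies 6 mm ahead of it (finger_overhang is the distance from the TCP to the fingertips, in m); z points along the fingers, y is the line along which they close (so a half turn about z gives the same grasp; the last joint's range is limited). The gripper opens to 85 mm and grips with 20 to 120 N. Pads are 22 mm wide; open, the fingers measure 114 mm over their backs; the gripper's body (76 mm by 85 mm) begins 54 mm behind the grasp point. The pads swing forward as they close: fully open they stand 13 mm farther back than shut.
Start: joints at [-1.355, 0.477, 0.022, 1.555, -0.011, 1.109, -0.083], TCP at [0.215, 0.64, 0.256] pointing down, gripper open.
Joint ranges: [-2.96, 2.96], [-0.34, 2.1], [-1.41, 1.46], [0.24, 2.44], [-1.37, 4.51], [0.17, 1.92], [-2.96, 2.96]. Speed limits (rad/s): [2.39, 2.39, 3.14, 3.14, 3.14, 3.14, 3.14].

### API

Orientations are given as a unit quaternion [w, x, y, z].
In Python, from station import * gives the robot as it stands.
- The arm moves only by the tool drive_tool, never from a script. Its argument "increments" is a list of rows, each an object of numbers: "claw": the finger opening in m, from 0 to 0.0854; "dx", "dy", "dz": the shift along the tool's x, y, z in m; "wx", "wy", "wz": the turn, a rotation vector about the tool's x, y, z in degrees. A call has 1 to 20 rows; each row shifts and turns the commanded pose from where the row before left it, along the tool's axes as they then stand; what a row does not reach is not made up. A row lasts 1/8 s, in which the tool goes at most 62.5 mm and 10.7 degrees, less where a joint would pass 70% of its speed; a pose out of reach is approached as far as the arm can. A call with a gripper value outside its range is refused whole. The fingers move at their own pace and stop on an object; "newtons" is the grip in N (left out, the last holds). Time passes only in rows, so rows that do not move let the fingers close. It gives the time, the measured TCP pose, the force, the opening and the grip force at its end, in the units of the state.
- get_obs(): the state, without advancing time (a new reading comes with each control period).
- read_camera(name): name is "scene" or "side" or "wrist"; returns (picture, depth): 400x640x3 uint8, red, green, blue; 400x640 float32, m along the optical axis (not along the pixel's ray), 0 where there is no reading.
- calibration(name): a dict with "intrinsics" (3x3 intrinsics, pixels), "R" (3x3) and "t" (3): a world point X has camera coordinates R X + t; the wrist camera has in their place "mount" (4x4, takes a point from camera to tool coordinates, whose origin is the TCP and whose axes are the flange's). Camera axes: x right, y down, z forward; pixel columns grow to the right and rows downward; lengths in m; the calibration is good to about 2 mm. A picture is of the moment at which its call begins: read the wrist's pose just before it. calibration takes no time and is no camera call.
- hand_in(): hands the job in; it is judged then, once.
The state is a dict: "t": time; "q": joint angles; "joint_vel": joint speeds; "joint_torque": joint torques, N m; "eef_pos": TCP position; "tool_rot": TCP orientation; "contact_force": force on the tool from outside, world axes, zero at the start; "torque": the same for the moment, N m; "gripper_width": opening from 0.0 (shut) to 1.0 (fully open); "grasp_force": force on a finger pad.
Only numpy, scipy, OpenCV 4.12 (cv2) and the standard library are available. Lean on these libraries where they do the work, as an engineer would, in place of code of your own. Each camera call takes 0.05 s, during which the arm holds its last target. There are 200 camera calls.

## Working session

There is one attempt and no reset: what is moved stays moved. The work goes in short steps, Python scripts to look and compute and a tool call to move; the robot and the scene stay as the last step left them, time stands still between calls to the robot, and variables do not carry over. Pictures are saved under pics/ and viewed, at most 10 in all, crops included, and the job is handed in when it is done.

Besides the shell and the picture viewer there is one more tool, called after "Request:" in YAML: its name, and indented under it one key for each argument. drive_tool: Moves the arm, as the interface text tells. Its arguments: {"type":"object","properties":{"increments":{"type":"array","items":{"type":"object","properties":{"claw":{"type":"number"},"dx":{"type":"number"},"dy":{"type":"number"},"dz":{"type":"number"},"wx":{"type":"number"},"wy":{"type":"number"},"wz":{"type":"number"}}}},"newtons":{"type":"number"}},"required":["increments"]}

```bash
ls; mkdir -p pics
cat > h.py <<'E'
from station import *
import numpy as np, cv2
from scipy.spatial.transform import Rotation as Ro
def tool():
    o=get_obs(); q=o['tool_rot']; R=Ro.from_quat([q[1],q[2],q[3],q[0]]).as_matrix()
    return R,np.array(o['eef_pos']),o
def cam(n):
    R,p,o=tool(); im,d=read_camera(n); c=calibration(n); K=np.array(c['intrinsics'])
    v,u=np.mgrid[0:400,0:640]
    P=np.stack([(u-K[0,2])/K[0,0]*d,(v-K[1,2])/K[1,1]*d,d],-1)
    if n=='wrist':
        M=np.array(c['mount']); W=(P@M[:3,:3].T+M[:3,3])@R.T+p
    else: W=(P-np.array(c['t']))@np.array(c['R'])
    W[d==0]=np.nan
    return im,W
def save(n,im,s=1):
    cv2.imwrite('pics/'+n+'.png',cv2.resize(im[...,::-1],None,fx=s,fy=s))
E
python3 - <<'E'
from h import *
a,W=cam('scene');b,V=cam('side');np.savez('w0.npz',a=a,W=W,b=b,V=V)
save('scene0',a,1.25);save('side0',b,1.25)
R,p,o=tool();print(o,R)
for n in('scene','side'):
    c=calibration(n);print(n,-np.array(c['R']).T@np.array(c['t']))
print({k:v for k,v in globals().items() if 'overhang' in k}, calibration('wrist'))
E
```

```text
pics
{'t': 0.1, 'q': array([-1.35512203,  0.47774566,  0.02231952,  1.55635391, -0.01152714,
        1.1092835 , -0.08311597]), 'joint_vel': array([ 9.74791577e-05, -2.62022877e-03, -7.01996166e-04, -3.39573003e-03,
        1.40995062e-03,  1.99628246e-03, -1.15705522e-03]), 'joint_torque': array([ 4.43214740e-03, -5.97757065e+01,  1.61359202e+00, -2.81954741e+01,
        1.28067448e-02,  5.03519084e-03, -1.74154928e-05]), 'eef_pos': array([0.21457993, 0.6394658 , 0.25540295]), 'tool_rot': array([-9.09317351e-05,  1.61174750e-01,  9.86925533e-01, -8.26619276e-04]), 'contact_force': array([ 0.49171003,  0.30097105, -0.34465724]), 'torque': array([-0.04082674, -0.01340506, -0.00078975]), 'grasp_force': 0.0, 'gripper_width': 0.999774176380273} [[-9.48045383e-01  3.18134802e-01 -4.45946013e-04]
 [ 3.18135103e-01  9.48044033e-01 -1.60231154e-03]
 [-8.69746079e-05 -1.66093514e-03 -9.99998617e-01]]
scene [0.39476165 0.57649225 1.38082962]
side [ 0.25130631 -1.32079359  1.26445792]
{'finger_overhang': 0.025} {'intrinsics': array([[284.84844176,   0.        , 317.87955387],
       [  0.        , 284.84844176, 197.93452654],
       [  0.        ,   0.        ,   1.        ]]), 'mount': array([[-7.66086113e-04, -9.50906806e-01, -3.09476429e-01,
         7.86940272e-02],
       [ 9.99999515e-01, -9.20107435e-04,  3.51725270e-04,
        -4.15905079e-04],
       [-6.19209516e-04, -3.09476009e-01,  9.50907049e-01,
        -1.18126625e-01],
       [ 0.00000000e+00,  0.00000000e+00,  0.00000000e+00,
         1.00000000e+00]])}
```

View pics/scene0.png

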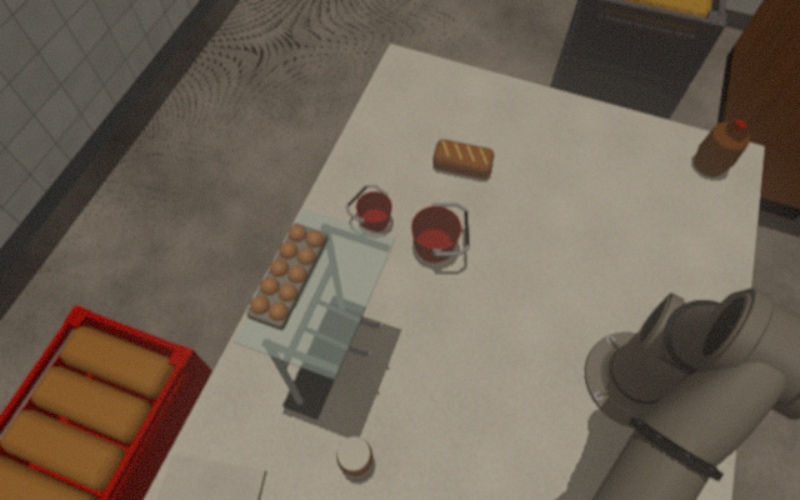

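View pics/side0.png

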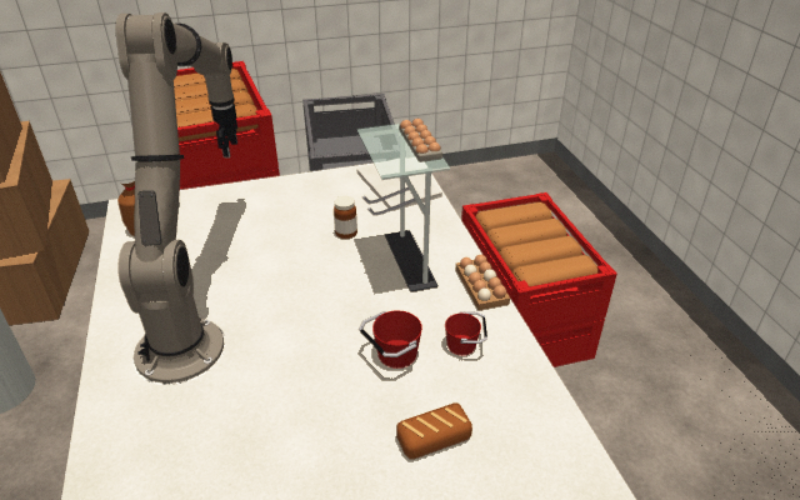

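The scene view shows two candidates. The large pail is at scene0 (437,233) and side0 (396,340), with its handle folded towards the robot. The small pail, the look-alike, is at (374,210) and (462,333). I choose the large one. The stand's prongs are at scene0 (350,320) and (340,345). Next I measure these points and check a close crop.

Run:
```python
from h import *
z=np.load('w0.npz')
def box(P,x0,x1,y0,y1,z0,z1): return (P[...,0]>x0)&(P[...,0]<x1)&(P[...,1]>y0)&(P[...,1]<y1)&(P[...,2]>z0)&(P[...,2]<z1)
W,a,V,b=z['W'],z['a'],z['V'],z['b']
for n,P,(u,v) in(('big',W,(437,233)),('small',W,(374,210)),('sleeve',W,(467,225)),('prongtip',W,(376,323)),('prongtip2',W,(364,352)),('post',W,(335,270)),('bigS',V,(396,335)),('prS',V,(372,208)),('prS2',V,(362,170)),('shelfcorner',V,(378,175)),('jar',V,(345,205)),('loaf',V,(434,425))):
    r,c=int(v/1.25),int(u/1.25); print(n,np.nanmedian(P[r-1:r+2,c-1:c+2].reshape(-1,3),0).round(3))
def stat(P,im,nm):
    f=im.astype(int); red=(f[...,0]>1.8*f[...,1])&(f[...,0]>60)&(P[...,2]>0.0)&(P[...,2]<0.13)&(P[...,0]>.3)&(P[...,0]<1.1)&(abs(P[...,1])<.6)
    n,l,s,_=cv2.connectedComponentsWithStats(red.astype('uint8'))
    for i in range(1,n):
        if s[i,4]>150:
            p=P[l==i]; r=p[p[:,2]>np.nanpercentile(p[:,2],90)-.008]
            print(nm,s[i],p.min(0).round(3),p.max(0).round(3),'top fit',end=' ')
            t=p[(p[:,2]>.085)&(p[:,2]<.105)]
            if len(t)>10:
                A=np.c_[2*t[:,:2],np.ones(len(t))]; x=np.linalg.lstsq(A,(t[:,:2]**2).sum(1),rcond=None)[0]; print(x[:2],np.sqrt(x[2]+x[0]**2+x[1]**2),len(t))
            else: print()
stat(W,a,'scene');stat(V,b,'side')
im=np.hstack([cv2.resize(a[140:250,270:390][...,:],(400,367)),cv2.resize(b[240:310,270:400],(400,367))]);save('crop1',im)
```

```text
big [ 0.572 -0.216  0.003]
small [ 0.756 -0.221  0.002]
sleeve [ 0.495 -0.209  0.097]
prongtip [0.629 0.084 0.003]
prongtip2 [0.592 0.233 0.228]
post [0.668 0.161 0.413]
bigS [ 0.571 -0.126  0.02 ]
prS [0.664 0.531 0.   ]
prS2 [0.681 0.768 0.021]
shelfcorner [0.732 0.713 0.017]
jar [0.543 0.379 0.13 ]
loaf [ 0.57  -0.465  0.058]
scene [290 166  22  13 154] [ 0.698 -0.234  0.   ] [ 0.78  -0.141  0.078] top fit 
scene [331 182  32  18 321] [ 0.511 -0.227  0.   ] [ 0.62  -0.109  0.105] top fit [ 0.56402063 -0.17154394] 0.060720021453519415 29
side [ 298  249   40   46 1240] [ 0.498 -0.244  0.   ] [ 0.625 -0.11   0.106] top fit [ 0.56173334 -0.17782169] 0.06233005914199824 270
side [356 251  29  33 702] [ 0.691 -0.242  0.   ] [ 0.788 -0.14   0.079] top fit
```

View pics/crop1.png

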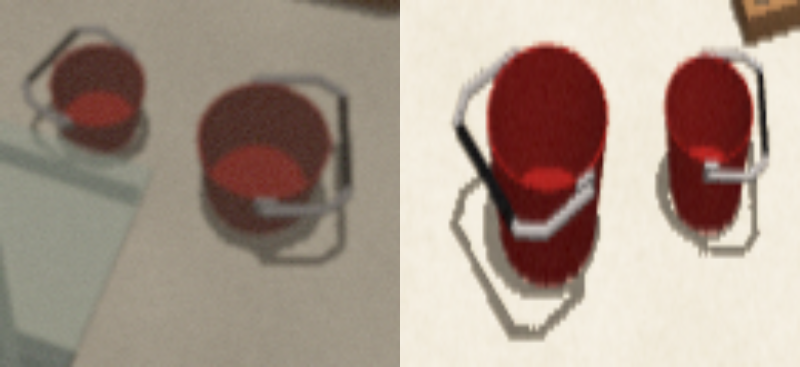

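Run:
```python
from h import *
z=np.load('w0.npz')
for n,P,im in(('scene',z['W'],z['a']),('side',z['V'],z['b'])):
    f=im.astype(int)
    def show(t,m,k=40):
        p=P[m]; print(n,t,len(p))
        if len(p): print(' mean',p.mean(0).round(4),'min',p.min(0).round(3),'max',p.max(0).round(3))
        return p
    x,y,h=P[...,0],P[...,1],P[...,2]
    with np.errstate(invalid='ignore'):
        hd=(x>.43)&(x<.66)&(y>-.30)&(y<-.05)&(h>.075)&(h<.115)
        dark=hd&(f.max(-1)<75)
        p=show('dark',dark)
        if len(p)>5:
            c=p.mean(0);w,v=np.linalg.eigh(np.cov(p[:,:2].T));print('  dir',v[:,1])
        grey=hd&~dark&(f[...,0]<1.3*f[...,1])
        p=show('grey',grey)
        p=show('hookz',(x>.5)&(x<.9)&(y>.05)&(y<.4)&(h>.2)&(h<.27)); 
        s=np.argsort(p[:,0]); print(p[s][::max(1,len(p)//25)].round(3).tolist())
        p=show('shelf',(x>.5)&(x<1)&(y>-.05)&(y<.45)&(h>.39)&(h<.43))
        if len(p)>20:
            r=cv2.minAreaRect(p[:,:2].astype('float32'));print(r,cv2.boxPoints(r).round(3).tolist())
        p=show('jar',(x>.4)&(x<.65)&(y>.3)&(y<.5)&(h>.11)&(h<.15))
        p=show('posts',(x>.5)&(x<1)&(y>-.05)&(y<.45)&(h>.03)&(h<.2))
        p=show('loaf',(x>.45)&(x<.8)&(y>-.6)&(y<-.35)&(h>.03)&(h<.1))
```

```text
scene dark 71
 mean [ 0.5212 -0.1859  0.0923] min [ 0.477 -0.245  0.075] max [ 0.624 -0.106  0.104]
  dir [-0.92708441 -0.37485263]
scene grey 285
 mean [ 0.5254 -0.185   0.0955] min [ 0.469 -0.266  0.075] max [ 0.629 -0.102  0.103]
scene hookz 228
 mean [0.6393 0.2492 0.2351] min [0.572 0.166 0.2  ] max [0.727 0.338 0.268]
[[0.572, 0.235, 0.248], [0.576, 0.172, 0.25], [0.578, 0.241, 0.245], [0.581, 0.241, 0.241], [0.584, 0.239, 0.24], [0.588, 0.177, 0.237], [0.592, 0.235, 0.229], [0.594, 0.236, 0.229], [0.598, 0.173, 0.228], [0.601, 0.166, 0.221], [0.604, 0.24, 0.223], [0.607, 0.239, 0.223], [0.61, 0.238, 0.226], [0.613, 0.237, 0.228], [0.616, 0.237, 0.232], [0.619, 0.17, 0.229], [0.621, 0.176, 0.234], [0.714, 0.334, 0.204], [0.715, 0.329, 0.213], [0.715, 0.331, 0.22], [0.716, 0.326, 0.229], [0.716, 0.336, 0.244], [0.717, 0.335, 0.212], [0.719, 0.337, 0.257], [0.721, 0.337, 0.215], [0.726, 0.337, 0.208]]
scene shelf 7556
 mean [0.6609 0.2187 0.412 ] min [0.587 0.059 0.403] max [0.779 0.35  0.43 ]
((0.6827102899551392, 0.20446321368217468), (0.1909109503030777, 0.29097795486450195), 
[... 1354 characters left out ...]
5, 0.071, 0.268], [0.727, 0.211, 0.257]]
side shelf 1770
 mean [0.6595 0.1716 0.4132] min [0.584 0.05  0.391] max [0.777 0.35  0.43 ]
((0.6802869439125061, 0.19982127845287323), (0.19215884804725647, 0.29950252175331116), 0.11156625300645828) [[0.5839999914169312, 0.3490000069141388], [0.5839999914169312, 0.05000000074505806], [0.7770000100135803, 0.05000000074505806], [0.7760000228881836, 0.3499999940395355]]
side jar 171
 mean [0.5418 0.3971 0.1261] min [0.511 0.364 0.11 ] max [0.575 0.443 0.137]
side posts 1335
 mean [0.7233 0.1872 0.0769] min [ 0.505 -0.05   0.03 ] max [0.928 0.443 0.2  ]
side loaf 1590
 mean [ 0.5669 -0.4711  0.0549] min [ 0.485 -0.511  0.03 ] max [ 0.658 -0.414  0.07 ]
```

The close crop confirms the choice: it is the larger of the two, with its black sleeve folded towards the robot.

- **Stand:** square to the world, hook seat at about (0.601, 0.204, 0.235).
- **Pail:** about (0.563, -0.175), handle yaw about 20–27°.

Next I move the arm over there and look from near.

Request:
drive_tool:
  increments:
    - {"dx": -0.0369, "dy": -0.0361, "dz": -0.0045, "claw": 0}
    - {"dx": -0.0369, "dy": -0.0361, "dz": -0.0045}
    - {"dx": -0.0369, "dy": -0.0361, "dz": -0.0045}
    - {"dx": -0.0369, "dy": -0.0361, "dz": -0.0045}
    - {"dx": -0.0369, "dy": -0.0361, "dz": -0.0045}
    - {"dx": -0.0369, "dy": -0.0361, "dz": -0.0045}
    - {"dx": -0.0369, "dy": -0.0361, "dz": -0.0045}
    - {"dx": -0.0369, "dy": -0.0361, "dz": -0.0045}
    - {"dx": -0.0369, "dy": -0.0361, "dz": -0.0045}
    - {"dx": -0.0369, "dy": -0.0361, "dz": -0.0045}
    - {"dx": -0.0132, "dy": -0.0438}
    - {"dx": -0.0132, "dy": -0.0438}
    - {"dx": -0.0132, "dy": -0.0438}
    - {"dx": -0.0132, "dy": -0.0438}
    - {"dx": -0.0132, "dy": -0.0438}
    - {"dx": -0.0132, "dy": -0.0438}
    - {"dx": -0.0132, "dy": -0.0438}
    - {}
    - {}

```text
schema error: expected keys claw, dx, dy, dz, wx, wy, wz
```

Request:
drive_tool:
  increments:
    - {"wz": 9.6}
    - {"wz": 9.6}
    - {"wz": 9.6}
    - {"wz": 9.6}
    - {"wz": 9.6}
    - {"wx": -9}
    - {"wx": -9}
    - {"wx": -9}
    - {"wx": -9}
    - {"wx": -9}
    - {}
    - {}

```text
schema error: expected keys claw, dx, dy, dz, wx, wy, wz
```

Run:
```python
from h import *
R,p,o=tool();print(p,R.round(3),o['q'].round(2),o['t'],o['contact_force'])
a,W=cam('wrist');np.savez('w1.npz',a=a,W=W);save('wrist1',a,1)
```

```text
[0.21457993 0.6394658  0.25540295] [[-0.948  0.318 -0.   ]
 [ 0.318  0.948 -0.002]
 [-0.    -0.002 -1.   ]] [-1.36  0.48  0.02  1.56 -0.01  1.11 -0.08] 0.1 [ 0.49171003  0.30097105 -0.34465724]
```

View pics/wrist1.png

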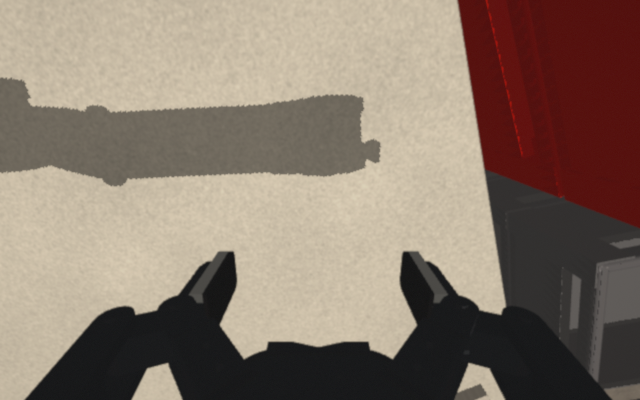

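The arm has not moved, because every row needs all seven keys. The wrist view shows the open fingers at (225,255) and (410,255). I'm resending the move with complete rows.

Request:
drive_tool:
  increments:
    - {"dx": -0.0369, "dy": -0.0361, "dz": -0.0045, "wx": 0, "wy": 0, "wz": 0, "claw": 0}
    - {"dx": -0.0369, "dy": -0.0361, "dz": -0.0045, "wx": 0, "wy": 0, "wz": 0, "claw": 0}
    - {"dx": -0.0369, "dy": -0.0361, "dz": -0.0045, "wx": 0, "wy": 0, "wz": 0, "claw": 0}
    - {"dx": -0.0369, "dy": -0.0361, "dz": -0.0045, "wx": 0, "wy": 0, "wz": 0, "claw": 0}
    - {"dx": -0.0369, "dy": -0.0361, "dz": -0.0045, "wx": 0, "wy": 0, "wz": 0, "claw": 0}
    - {"dx": -0.0369, "dy": -0.0361, "dz": -0.0045, "wx": 0, "wy": 0, "wz": 0, "claw": 0}
    - {"dx": -0.0369, "dy": -0.0361, "dz": -0.0045, "wx": 0, "wy": 0, "wz": 0, "claw": 0}
    - {"dx": -0.0369, "dy": -0.0361, "dz": -0.0045, "wx": 0, "wy": 0, "wz": 0, "claw": 0}
    - {"dx": -0.0369, "dy": -0.0361, "dz": -0.0045, "wx": 0, "wy": 0, "wz": 0, "claw": 0}
    - {"dx": -0.0369, "dy": -0.0361, "dz": -0.0045, "wx": 0, "wy": 0, "wz": 0, "claw": 0}
    - {"dx": -0.0132, "dy": -0.0438, "dz": 0, "wx": 0, "wy": 0, "wz": 0, "claw": 0}
    - {"dx": -0.0132, "dy": -0.0438, "dz": 0, "wx": 0, "wy": 0, "wz": 0, "claw": 0}
    - {"dx": -0.0132, "dy": -0.0438, "dz": 0, "wx": 0, "wy": 0, "wz": 0, "claw": 0}
    - {"dx": -0.0132, "dy": -0.0438, "dz": 0, "wx": 0, "wy": 0, "wz": 0, "claw": 0}
    - {"dx": -0.0132, "dy": -0.0438, "dz": 0, "wx": 0, "wy": 0, "wz": 0, "claw": 0}
    - {"dx": -0.0132, "dy": -0.0438, "dz": 0, "wx": 0, "wy": 0, "wz": 0, "claw": 0}
    - {"dx": -0.0132, "dy": -0.0438, "dz": 0, "wx": 0, "wy": 0, "wz": 0, "claw": 0}
    - {"dx": 0, "dy": 0, "dz": 0, "wx": 0, "wy": 0, "wz": 0, "claw": 0}
  newtons: 40

```text
t: 2.4
eef_pos: [0.4389, -0.1432, 0.3014]
tool_rot: [0.0, 0.164, 0.986, -0.0]
contact_force: [-0.1, -0.2, -0.2]
gripper_width: 0.0
grasp_force: 0.0
```

Request:
drive_tool:
  increments:
    - {"dx": 0, "dy": 0, "dz": 0, "wx": 0, "wy": 0, "wz": 9.6, "claw": 0}
    - {"dx": 0, "dy": 0, "dz": 0, "wx": 0, "wy": 0, "wz": 9.6, "claw": 0}
    - {"dx": 0, "dy": 0, "dz": 0, "wx": 0, "wy": 0, "wz": 9.6, "claw": 0}
    - {"dx": 0, "dy": 0, "dz": 0, "wx": 0, "wy": 0, "wz": 9.6, "claw": 0}
    - {"dx": 0, "dy": 0, "dz": 0, "wx": 0, "wy": 0, "wz": 9.6, "claw": 0}
    - {"dx": 0, "dy": 0, "dz": 0, "wx": -9, "wy": 0, "wz": 0, "claw": 0}
    - {"dx": 0, "dy": 0, "dz": 0, "wx": -9, "wy": 0, "wz": 0, "claw": 0}
    - {"dx": 0, "dy": 0, "dz": 0, "wx": -9, "wy": 0, "wz": 0, "claw": 0}
    - {"dx": 0, "dy": 0, "dz": 0, "wx": -9, "wy": 0, "wz": 0, "claw": 0}
    - {"dx": 0, "dy": 0, "dz": 0, "wx": -9, "wy": 0, "wz": 0, "claw": 0}
    - {"dx": 0, "dy": 0, "dz": 0, "wx": 0, "wy": 0, "wz": 0, "claw": 0}

```text
t: 3.78
eef_pos: [0.4381, -0.1385, 0.3]
tool_rot: [0.208, 0.508, 0.772, 0.322]
contact_force: [-0.0, 1.4, 0.4]
gripper_width: 0.001
grasp_force: 0.0
```

Run:
```python
from h import *
R,p,o=tool();print(p,R.round(3),o['q'].round(2),o['t'],o['contact_force'])
a,W=cam('wrist');np.savez('w1.npz',a=a,W=W);save('wrist2',a,1)
```

```text
[ 0.43808397 -0.13847175  0.3000298 ] [[-0.398  0.65   0.647]
 [ 0.917  0.277  0.285]
 [ 0.006  0.707 -0.707]] [-0.61 -0.3   1.04  2.39 -0.75  0.49  1.48] 3.775 [-0.04810403  1.36123911  0.36250254]
```

View pics/wrist2.png

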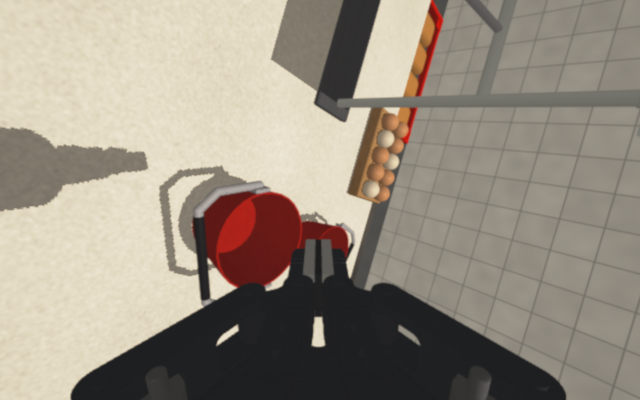

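The wrist view shows the pail with its sleeve at (202,260), an arm corner at (200,210), and the closed fingers at (318,260). Now I fit the crown from this depth.

```bash
cat > fit.py <<'E'
from h import *
from scipy.optimize import least_squares
def handle_fit(W,a,th=None,x0=(.563,-.175,.4)):
    f=a.astype(int); x,y,h=W[...,0],W[...,1],W[...,2]
    with np.errstate(invalid='ignore'):
        m=(np.hypot(x-x0[0],y-x0[1])<.11)&(h>.08)&(h<.19)&(f[...,0]<1.35*f[...,1])&(np.hypot(x-x0[0],y-x0[1])>(.07 if th==0 else 0))
    return W[m]
def dist(par,P,th):
    cx,cy,a=par[:3]; t=th if th is not None else par[3]
    u=np.array([np.cos(a),np.sin(a),0]);v=np.array([-np.sin(a),np.cos(a),0]);c=np.array([cx,cy,.092])
    e=-np.cos(t)*u+np.array([0,0,np.sin(t)])
    pts=[c-.073*v,c-.073*v+e*.055,c-.056*v+.078*e,c+.056*v+.078*e,c+.073*v+.055*e,c+.073*v]
    d=[]
    for A,B in zip(pts[:-1],pts[1:]):
        s=np.clip((P-A)@(B-A)/((B-A)@(B-A)),0,1); d.append(np.linalg.norm(P-A-s[:,None]*(B-A),axis=1))
    return np.min(d,0)-.005
def rim(W,a):
    f=a.astype(int); red=(f[...,0]>1.8*f[...,1])&(f[...,0]>50)&(W[...,2]>.09)&(W[...,2]<.105)&(np.hypot(W[...,0]-.563,W[...,1]+.175)<.09)
    t=W[red]; 
    r=least_squares(lambda q:np.hypot(t[:,0]-q[0],t[:,1]-q[1])-.0645,[.563,-.175],loss='soft_l1',f_scale=.002); return r.x,len(t)
E
python3 - <<'E'
from fit import *
z0=np.load('w0.npz');z=np.load('w1.npz')
S=[]
for n,W,a in(('scene',z0['W'],z0['a']),('side',z0['V'],z0['b']),('wrist',z['W'],z['a'])):
    P=handle_fit(W,a,0);S.append(P)
    r=least_squares(dist,[.563,-.175,.4],args=(P,0.),loss='soft_l1',f_scale=.003)
    print(n,len(P),r.x.round(4),'yaw',np.degrees(r.x[2]).round(1),'res',np.median(abs(r.fun)).round(4),P[:,2].mean().round(4),'rim',rim(W,a))
E
```

```text
scene 278 [ 0.5651 -0.174   0.3492] yaw 20.0 res 0.0013 0.0959 rim (array([ 0.56517986, -0.17573323]), 31)
side 229 [ 0.5618 -0.1776  0.36  ] yaw 20.6 res 0.0018 0.0964 rim (array([ 0.56199804, -0.17828901]), 207)
wrist 1614 [ 0.5642 -0.1763  0.3541] yaw 20.3 res 0.0012 0.0972 rim (array([ 0.56352795, -0.17608765]), 1303)
```

The three cameras agree: pail at (0.564, -0.176), handle yaw 20.3°. Next I work out the approach under the crown.

```bash
cat >> h.py <<'E'
def pose(yaw,t):
    u=np.array([np.cos(yaw),np.sin(yaw),0]);v=np.array([-np.sin(yaw),np.cos(yaw),0]);k=np.array([0,0,1.])
    z=np.sin(t)*u-np.cos(t)*k; return np.stack([v,np.cross(z,v),z],1),u
def go(Rt,pt):
    R,p,o=tool(); w=np.degrees(Ro.from_matrix(R.T@Rt).as_rotvec())
    print('rot deg first',w.round(2),'then shift in new frame',(Rt.T@(pt-p)).round(4),'| world',(pt-p).round(4),'target',pt.round(3))
E
python3 - <<'E'
from h import *
a=np.radians(20.3);Rt,u=pose(a,np.radians(45))
n=Rt[:,1];d=Rt[:,2]
C=np.array([.564,-.1762,.092])-.078*u
P1=C-.024*n-.010*d; P0=P1-.08*d
print(np.hypot(*P0[:2]))
go(Rt,P0);go(Rt,P1)
E
```

```text
0.47528042583152624
rot deg first [-0.06 -2.45  2.15] then shift in new frame [-0.079  -0.1539  0.076 ] | world [-0.0242 -0.0931 -0.1626] target [ 0.415 -0.231  0.139]
rot deg first [-0.06 -2.45  2.15] then shift in new frame [-0.079  -0.1539  0.156 ] | world [ 0.0288 -0.0735 -0.2191] target [ 0.468 -0.212  0.082]
```

Request:
drive_tool:
  increments:
    - {"dx": 0, "dy": 0, "dz": 0, "wx": 0, "wy": -2.4, "wz": 2.1, "claw": 0}
    - {"dx": -0.0198, "dy": -0.0385, "dz": 0.019, "wx": 0, "wy": 0, "wz": 0, "claw": 0}
    - {"dx": -0.0198, "dy": -0.0385, "dz": 0.019, "wx": 0, "wy": 0, "wz": 0, "claw": 0}
    - {"dx": -0.0198, "dy": -0.0385, "dz": 0.019, "wx": 0, "wy": 0, "wz": 0, "claw": 0}
    - {"dx": -0.0198, "dy": -0.0385, "dz": 0.019, "wx": 0, "wy": 0, "wz": 0, "claw": 0}
    - {"dx": 0, "dy": 0, "dz": 0, "wx": 0, "wy": 0, "wz": 0, "claw": 0}
    - {"dx": 0, "dy": 0, "dz": 0, "wx": 0, "wy": 0, "wz": 0, "claw": 0}

```text
t: 4.7
eef_pos: [0.4018, -0.2092, 0.2388]
tool_rot: [0.216, 0.535, 0.763, 0.291]
contact_force: [-0.4, -0.2, -0.2]
gripper_width: 0.001
grasp_force: 0.0
```

Run:
```python
from h import *
a=np.radians(20.3);Rt,u=pose(a,np.radians(45))
n=Rt[:,1];d=Rt[:,2]
C=np.array([.564,-.1762,.092])-.078*u
P1=C-.024*n-.010*d
R,p,o=tool();print(p,R.round(3).tolist(),o['q'].round(2),o['t'],o['contact_force'])
go(Rt,P1)
```

```text
[ 0.40176932 -0.2091558   0.2387948 ] [[-0.335, 0.691, 0.641], [0.942, 0.259, 0.213], [-0.019, 0.675, -0.737]] [-0.81 -0.33  1.45  2.43 -0.73  0.43  1.68] 4.7 [-0.39900377 -0.17984443 -0.20058079]
rot deg first [-2.54  1.29  0.22] then shift in new frame [-0.0254 -0.0673  0.1543] | world [ 0.0665 -0.0024 -0.1567] target [ 0.468 -0.212  0.082]
```

The lean along the handle's own axis pulls the wrist in too close, so q2, q3 and q4 are at their limits. I'll lean along an azimuth of about 62° instead, which keeps the wrist further out.

Request:
drive_tool:
  increments:
    - {"dx": 0, "dy": 0, "dz": 0, "wx": 0, "wy": 5.7, "wz": -6.2, "claw": 0}
    - {"dx": 0, "dy": 0, "dz": 0, "wx": 0, "wy": 5.7, "wz": -6.2, "claw": 0}
    - {"dx": 0, "dy": 0, "dz": 0, "wx": 0, "wy": 5.7, "wz": -6.2, "claw": 0}
    - {"dx": 0, "dy": 0, "dz": 0, "wx": 0, "wy": 5.7, "wz": -6.2, "claw": 0}
    - {"dx": 0, "dy": 0, "dz": 0, "wx": 0, "wy": 5.7, "wz": -6.2, "claw": 0}
    - {"dx": 0, "dy": 0, "dz": 0, "wx": 0, "wy": 0, "wz": 0, "claw": 0}
    - {"dx": 0, "dy": 0, "dz": 0, "wx": 0, "wy": 0, "wz": 0, "claw": 0}

```text
t: 5.58
eef_pos: [0.3635, -0.1596, 0.296]
tool_rot: [0.105, 0.241, 0.911, 0.319]
contact_force: [1.2, -0.5, -0.3]
gripper_width: 0.002
grasp_force: 0.0
```

```bash
cat > p2.py <<'E'
from h import *
a=np.radians(20.3);u=pose(a,0)[1]
Rt,_=pose(np.radians(62),np.radians(45))
n=Rt[:,1];d=Rt[:,2]
C=np.array([.564,-.1762,.092])-.078*u
P1=C-.025*n-.010*d; P0=P1-.08*d
if __name__=='__main__':
    R,p,o=tool();print(p,R.round(3).tolist(),o['q'].round(2),o['t'],o['contact_force'])
    go(Rt,P0);go(Rt,P1)
E
python3 p2.py
```

```text
[ 0.36347684 -0.15962564  0.29597996] [[-0.862, 0.372, 0.344], [0.505, 0.681, 0.531], [-0.037, 0.631, -0.775]] [-0.86 -0.34  1.45  2.23 -0.42  1.01  1.88] 5.575 [ 1.21929225 -0.53983039 -0.27889197]
rot deg first [-5.86  3.16 -0.33] then shift in new frame [-0.1329 -0.1542  0.0693] | world [ 0.0892 -0.1154 -0.158 ] target [ 0.453 -0.275  0.138]
rot deg first [-5.86  3.16 -0.33] then shift in new frame [-0.1329 -0.1542  0.1493] | world [ 0.1157 -0.0655 -0.2146] target [ 0.479 -0.225  0.081]
```

Request:
drive_tool:
  increments:
    - {"dx": -0.034, "dy": -0.016, "dz": 0, "wx": 0, "wy": 0, "wz": 0, "claw": 0}
    - {"dx": -0.034, "dy": -0.016, "dz": 0, "wx": 0, "wy": 0, "wz": 0, "claw": 0}
    - {"dx": -0.034, "dy": -0.016, "dz": 0, "wx": 0, "wy": 0, "wz": 0, "claw": 0}
    - {"dx": -0.034, "dy": -0.016, "dz": 0, "wx": 0, "wy": 0, "wz": 0, "claw": 0}
    - {"dx": -0.034, "dy": -0.016, "dz": 0, "wx": 0, "wy": 0, "wz": 0, "claw": 0}
    - {"dx": 0, "dy": 0, "dz": 0, "wx": 0, "wy": 0, "wz": 0, "claw": 0}

```text
t: 6.32
eef_pos: [0.4055, -0.2162, 0.3392]
tool_rot: [0.137, 0.257, 0.916, 0.276]
contact_force: [0.6, 1.3, -0.5]
gripper_width: -0.001
grasp_force: 0.0
```

```bash
python3 p2.py
```

```text
[ 0.40546024 -0.21622154  0.33923981] [[-0.831, 0.395, 0.392], [0.546, 0.716, 0.436], [-0.109, 0.576, -0.81]] [-0.88 -0.34  1.45  2.09 -0.34  1.02  1.77] 6.325 [ 0.56683851  1.30420772 -0.48453965]
rot deg first [-9.86  8.2  -0.05] then shift in new frame [-0.0693 -0.1634  0.1213] | world [ 0.0472 -0.0588 -0.2013] target [ 0.453 -0.275  0.138]
rot deg first [-9.86  8.2  -0.05] then shift in new frame [-0.0693 -0.1634  0.2013] | world [ 0.0738 -0.0089 -0.2578] target [ 0.479 -0.225  0.081]
```

Request:
drive_tool:
  increments:
    - {"dx": -0.045, "dy": 0, "dz": 0, "wx": 7, "wy": 0, "wz": 0, "claw": 0}
    - {"dx": -0.045, "dy": 0, "dz": 0, "wx": 7, "wy": 0, "wz": 0, "claw": 0}
    - {"dx": -0.045, "dy": 0, "dz": 0, "wx": 7, "wy": 0, "wz": 0, "claw": 0}
    - {"dx": -0.045, "dy": 0, "dz": 0, "wx": 7, "wy": 0, "wz": 0, "claw": 0}
    - {"dx": -0.045, "dy": 0, "dz": 0, "wx": 7, "wy": 0, "wz": 0, "claw": 0}
    - {"dx": 0, "dy": 0, "dz": 0, "wx": 0, "wy": 0, "wz": 0, "claw": 0}

```text
t: 7.08
eef_pos: [0.4966, -0.2716, 0.413]
tool_rot: [0.094, 0.291, 0.952, -0.029]
contact_force: [0.1, 1.4, 0.1]
gripper_width: 0.002
grasp_force: 0.0
```

```bash
python3 p2.py
```

```text
[ 0.49655352 -0.27158344  0.41298307] [[-0.813, 0.559, 0.162], [0.548, 0.829, -0.109], [-0.195, -0.0, -0.981]] [-1.33 -0.34  1.45  1.79  0.44  1.23  1.01] 7.075 [0.1004447  1.38132853 0.12372723]
rot deg first [-45.42  13.    -1.23] then shift in new frame [ 0.0371 -0.2112  0.1777] | world [-0.0439 -0.0035 -0.275 ] target [ 0.453 -0.275  0.138]
rot deg first [-45.42  13.    -1.23] then shift in new frame [ 0.0371 -0.2112  0.2577] | world [-0.0173  0.0465 -0.3316] target [ 0.479 -0.225  0.081]
```

The redundant joint q3 has wound up to its limit. I'll fit a rough kinematic model to the logged poses so I can plan the unwinding.

```bash
cat > kin.py <<'E'
import numpy as np
from scipy.spatial.transform import Rotation as Ro
from scipy.optimize import least_squares
D=[([-1.35512,.47775,.02232,1.55635,-.01153,1.10928,-.08312],[.21458,.63947,.25540],[[-.948,.318,0],[.318,.948,-.002],[0,-.002,-1]]),
([-.61,-.3,1.04,2.39,-.75,.49,1.48],[.43808,-.13847,.30003],[[-.398,.650,.647],[.917,.277,.285],[.006,.707,-.707]]),
([-.81,-.33,1.45,2.43,-.73,.43,1.68],[.40177,-.20916,.23879],[[-.335,.691,.641],[.942,.259,.213],[-.019,.675,-.737]]),
([-.86,-.34,1.45,2.23,-.42,1.01,1.88],[.36348,-.15963,.29598],[[-.862,.372,.344],[.505,.681,.531],[-.037,.631,-.775]]),
([-.88,-.34,1.45,2.09,-.34,1.02,1.77],[.40546,-.21622,.33924],[[-.831,.395,.392],[.546,.716,.436],[-.109,.576,-.81]]),
([-1.33,-.34,1.45,1.79,.44,1.23,1.01],[.49655,-.27158,.41298],[[-.813,.559,.162],[.548,.829,-.109],[-.195,0,-.981]])]
def fk(q,par,s,frames=False):
    d1,d3,d5,d7,a3,a5,a6,o1,o7=par[:9]
    T=np.eye(3);p=np.zeros(3);fr=[]
    def rot(ax,an):
        nonlocal T; fr.append((p.copy(),T[:,'xyz'.index(ax)].copy())); T=T@Ro.from_euler(ax,an).as_matrix()
    def tr(x,z):
        nonlocal p; p=p+T@np.array([x,0,z])
    rot('z',o1+s[0]*q[0]);tr(0,d1);rot('y',q[1]);rot('z',s[1]*q[2]);tr(a3,d3);rot('y',q[3]);tr(a5,0);rot('z',s[2]*q[4]);tr(0,d5);rot('y',q[5]);tr(a6,0);rot('z',o7+s[3]*q[6]);tr(0,d7)
    return (p,T,fr) if frames else (p,T)
def res(par,s):
    r=[]
    for q,p,R in D:
        P,T=fk(q,par,s); r+=list((P-p)*5)+list((T-np.array(R)).ravel())
    return np.array(r)
if __name__=='__main__':
    import itertools
    best=None
    for s in itertools.product((1,-1),repeat=4):
        for o1 in(-.1,1.6,3.1,-1.6):
            for o7 in(0,1.6,3.1,-1.6):
                r=least_squares(res,[.35,.4,.4,.25,0,0,0,o1,o7],args=(s,),max_nfev=40)
                if best is None or r.cost<best[0]: best=(r.cost,s,r.x)
    print(best[0],best[1],best[2].round(4)); np.savez('kin.npz',s=best[1],x=best[2])
    for q,p,R in D:
        P,T=fk(q,best[2],best[1]);print((P-p).round(4),abs(T-np.array(R)).max().round(3))
E
python3 kin.py
```

```text
0.02105032281972272 (-1, -1, -1, -1) [ 0.2984  0.5079  0.4799  0.2853  0.0085 -0.0017 -0.0125 -0.0766  1.5084]
[-0.0071  0.0114 -0.0081] 0.014
[ 0.0057  0.0018 -0.0005] 0.053
[-0.0056 -0.0038 -0.0016] 0.057
[ 0.0059  0.0033 -0.0009] 0.038
[-0.0003  0.0005  0.0019] 0.034
[-0.0136  0.0132  0.0091] 0.009
```

```bash
cat > sim.py <<'E'
from kin import *
k=np.load('kin.npz');S=k['s'];X=k['x'];SG=np.array([S[0],1,S[1],1,S[2],1,S[3]])
LO=np.array([-2.96,-.34,-1.41,.24,-1.37,.17,-2.96]);HI=np.array([2.96,2.1,1.46,2.44,4.51,1.92,2.96])
def F(q): return fk(q,X,S)
def J(q):
    p,T,fr=fk(q,X,S,True)
    return np.array([np.r_[np.cross(a,p-o),a]*g for (o,a),g in zip(fr,SG)]).T
def track(q,rows,lam=.03,n=20):
    """rows: (dx,dy,dz,wx,wy,wz) m/deg, DLS"""
    q=np.array(q,float);p,T=F(q);out=[q]
    for r in rows:
        r=np.array(r,float); pt=p+T@r[:3]; Tt=T@Ro.from_rotvec(np.radians(r[3:])).as_matrix()
        w=T@np.radians(r[3:])
        for i in range(n):
            f=(i+1)/n; pp=p+(pt-p)*f; TT=T@Ro.from_rotvec(np.radians(r[3:])*f).as_matrix()
            P,R=F(q); e=np.r_[pp-P,Ro.from_matrix(TT@R.T).as_rotvec()]
            j=J(q); q=np.clip(q+j.T@np.linalg.solve(j@j.T+lam**2*np.eye(6),e),LO,HI)
        p,T=pt,Tt; out.append(q)
    return out
def ik(pt,Rt,q0,bias=None,wb=.02):
    b=q0 if bias is None else bias
    r=least_squares(lambda q:np.r_[(F(q)[0]-pt)*5,Ro.from_matrix(Rt@F(q)[1].T).as_rotvec(),wb*(q-b)],np.clip(q0,LO+.01,HI-.01),bounds=(LO,HI))
    return r.x,np.linalg.norm(F(r.x)[0]-pt),np.linalg.norm(Ro.from_matrix(Rt@F(r.x)[1].T).as_rotvec())
E
python3 - <<'E'
from sim import *
from p2 import pose,u,C,Rt,P0,P1
np.set_printoptions(precision=2,suppress=True)
rows=[(-.0369,-.0361,-.0045,0,0,0)]*10+[(-.0132,-.0438,0,0,0,0)]*7+[(0,0,0,0,0,9.6)]*5+[(0,0,0,-9,0,0)]*5
for lam in(.01,.05,.1,.2):
    o=track(D[0][0],rows,lam);print(lam,o[17],o[22],o[27])
print('actual',D[1][0])
best=[]
q0=np.array([.4,.5,0,1.8,0,.8,.5])
for az in(20,40,62,80,100):
  for t in(30,45):
    R_=pose(np.radians(az),np.radians(t))[0]; pp=C-.025*R_[:,1]-.01*R_[:,2]
    for b in(np.array([.4,.5,0,1.8,0,.8,0.]),):
        print(az,t,*ik(pp,R_,b,b,.005))
R_,uu=pose(0,np.radians(35));print('hang',*ik(np.array([.6,.204,.26])-.006*R_[:,2],R_,np.array([-.4,.3,0,2,0,.6,.5])*1.,None,.005))
R_,uu=pose(np.radians(20),np.radians(35));print('pinch',*ik(np.array([.564,-.176,.17])-.006*R_[:,2],R_,q0,None,.005))
E
```

```text
0.01 [-0.47 -0.    0.7   2.07  0.01  1.07  1.47] [-0.47 -0.    0.69  2.07  0.01  1.07  0.63] [-0.66 -0.34  1.1   2.42 -0.6   0.5   1.37]
0.05 [-0.47 -0.    0.7   2.07  0.01  1.07  1.47] [-0.47 -0.    0.7   2.07  0.01  1.07  0.63] [-0.66 -0.34  1.1   2.42 -0.6   0.5   1.37]
0.1 [-0.47 -0.01  0.7   2.07  0.01  1.07  1.47] [-0.47 -0.    0.7   2.07  0.    1.07  0.63] [-0.66 -0.34  1.09  2.41 -0.59  0.5   1.36]
0.2 [-0.48 -0.01  0.7   2.07  0.01  1.07  1.46] [-0.47 -0.    0.7   2.07  0.    1.07  0.63] [-0.65 -0.34  1.07  2.41 -0.58  0.5   1.34]
actual [-0.61, -0.3, 1.04, 2.39, -0.75, 0.49, 1.48]
20 30 [ 1.42  0.62 -0.97  2.3   0.29  0.18  0.71] 7.5215081951631835e-06 8.075865744099679e-05
20 45 [ 1.5   0.72 -0.94  2.34 -1.37  0.17  2.5 ] 0.0012905109320332057 0.018017904858461043
40 30 [ 1.47  0.73 -1.02  2.18  0.22  0.43  1.14] 6.254220704026636e-06 7.584707408591846e-05
40 45 [ 1.69  1.05 -1.18  2.19  0.37  0.4   1.17] 5.5338370144328526e-06 6.94763308984705e-05
62 30 [ 1.38  0.77 -0.95  2.03  0.13  0.7   1.56] 5.02240770006636e-06 7.407239842980085e-05
62 45 [ 1.55  1.03 -1.09  1.99  0.16  0.75  1.62] 4.335955153416131e-06 6.864316680793429e-05
80 30 [ 1.25  0.78 -0.86  1.91  0.11  0.89  1.83] 4.2722996336500745e-06 7.092848952995022e-05
80 45 [ 1.37  0.98 -0.95  1.83  0.06  1.01  1.91] 3.658986705828804e-06 6.61863962848854e-05
100 30 [ 1.12  0.81 -0.79  1.78  0.15  1.09  2.07] 3.875059590241818e-06 6.80019210075938e-05
100 45 [ 1.18  0.97 -0.84  1.67  0.08  1.26  2.13] 3.4244753440183166e-06 6.359300298075453e-05
hang [-0.91  0.19  0.45  2.08  0.46  0.35 -0.87] 9.148873915240358e-06 0.00018509386126285078
pinch [ 1.25  0.47 -0.97  2.17 -0.24  0.27  1.01] 7.2489668016434525e-06 9.622395360052196e-05
```

```bash
cat > plan.py <<'E'
from sim import *
from p2 import pose
def dn(b,r,z,dy=0.,t=0.):  # bearing deg, tool x yaw = b+90+dy
    return pose(np.radians(b+dy),np.radians(t))[0],np.array([r*np.cos(np.radians(b)),r*np.sin(np.radians(b)),z])
def rows_to(T,p,Tt,pt,vmax=.055,wmax=9):
    rv=Ro.from_matrix(T.T@Tt).as_rotvec(); n=int(np.ceil(max(np.linalg.norm(pt-p)/vmax,np.degrees(np.linalg.norm(rv))/wmax,1)))
    out=[];st=Ro.from_rotvec(rv/n).as_matrix();R=T.copy()
    for i in range(n):
        out.append(np.r_[R.T@((pt-p)/n),np.degrees(rv/n)]);R=R@st
    return out
def run(q,wps,n=4):
    q=np.array(q);rows=[];qs=[q]
    for T,p in wps:
        P,R=F(q); rr=rows_to(R,P,T,p); o=track(q,rr,n=n); q=o[-1]; rows.append(rr); qs+=o[1:]
    P,R=F(q)
    return q,rows,np.array(qs),np.linalg.norm(P-wps[-1][1]),np.degrees(np.linalg.norm(Ro.from_matrix(R.T@wps[-1][0]).as_rotvec()))
E
cat > s1.py <<'E'
from plan import *
np.set_printoptions(precision=2,suppress=True)
q0=D[5][0]
rng=np.random.default_rng(0);res=[]
import time;t0=time.time()
while time.time()-t0<150:
    w=[(rng.uniform(-85,-5),rng.uniform(.48,.9),rng.uniform(.25,.6),rng.uniform(-60,110)) for _ in range(rng.integers(1,5))]
    f=(-29,.52,.30,rng.uniform(30,100))
    q,rows,qs,e,a=run(q0,[dn(*x) for x in w+[f]],2)
    nr=sum(map(len,rows))
    c=abs(q[2]+.2)+ .01*nr+5*max(0,e-.01)+.05*max(0,a-2)+2*max(0,.1-q[1])
    res.append((c,nr,q,e,a,w+[f]))
res.sort(key=lambda r:r[0])
print(len(res))
for r in res[:5]: print(round(r[0],2),r[1],r[2],round(r[3],3),round(r[4],1),np.array(r[5]).round(2).tolist())
E
python3 s1.py
```

```text
5584
0.21 15 [ 0.56  0.14 -0.14  1.9   0.02  1.1   0.91] 0.001 0.0 [[-21.9, 0.88, 0.32, 5.84], [-29.0, 0.52, 0.3, 56.7]]
0.22 19 [ 0.58  0.14 -0.17  1.9   0.03  1.1   0.99] 0.001 0.0 [[-12.55, 0.84, 0.3, -21.9], [-29.0, 0.52, 0.3, 61.8]]
0.28 23 [ 0.57  0.14 -0.15  1.9   0.02  1.1   1.14] 0.0 0.1 [[-40.79, 0.66, 0.28, 91.21], [-6.92, 0.82, 0.33, 3.01], [-29.0, 0.52, 0.3, 69.95]]
0.29 28 [ 0.62  0.14 -0.21  1.9   0.03  1.1   0.77] 0.0 0.0 [[-20.25, 0.87, 0.38, 40.36], [-29.05, 0.57, 0.26, -43.5], [-29.0, 0.52, 0.3, 49.25]]
0.3 26 [ 0.65  0.14 -0.24  1.9   0.04  1.1   0.48] 0.001 0.0 [[-39.92, 0.88, 0.4, 17.94], [-29.0, 0.52, 0.3, 33.09]]
```

A simple out-and-back move unwinds it: out to radius 0.88, then back in.

Run:
```python
from plan import *
from h import tool
R,p,o=tool()
q,rows,qs,e,a=run(o['q'],[dn(-22,.88,.32,6)],4);print(q.round(2),e,a)
rr=rows_to(R,p,*dn(-22,.88,.32,6))
for r in rr: print(r.round(4).tolist())
```

```text
[ 0.47  0.82 -0.37  0.98  0.35  1.41 -0.13] 0.0638181774022742 4.368847223537477
[-0.0304, 0.0145, 0.0166, 0.7836, 1.082, 7.9756]
[-0.0284, 0.0188, 0.0158, 0.7836, 1.082, 7.9756]
[-0.0258, 0.0228, 0.015, 0.7836, 1.082, 7.9756]
[-0.0226, 0.0264, 0.0142, 0.7836, 1.082, 7.9756]
[-0.019, 0.0294, 0.0134, 0.7836, 1.082, 7.9756]
[-0.0149, 0.032, 0.0127, 0.7836, 1.082, 7.9756]
[-0.0106, 0.0339, 0.012, 0.7836, 1.082, 7.9756]
[-0.006, 0.0353, 0.0114, 0.7836, 1.082, 7.9756]
[-0.0012, 0.0359, 0.0108, 0.7836, 1.082, 7.9756]
```

Request:
drive_tool:
  increments:
    - {"dx": -0.03, "dy": 0.0145, "dz": 0.017, "wx": 0.8, "wy": 1.1, "wz": 8, "claw": 0}
    - {"dx": -0.028, "dy": 0.019, "dz": 0.016, "wx": 0.8, "wy": 1.1, "wz": 8, "claw": 0}
    - {"dx": -0.026, "dy": 0.023, "dz": 0.015, "wx": 0.8, "wy": 1.1, "wz": 8, "claw": 0}
    - {"dx": -0.023, "dy": 0.026, "dz": 0.014, "wx": 0.8, "wy": 1.1, "wz": 8, "claw": 0}
    - {"dx": -0.019, "dy": 0.029, "dz": 0.0135, "wx": 0.8, "wy": 1.1, "wz": 8, "claw": 0}
    - {"dx": -0.015, "dy": 0.032, "dz": 0.0125, "wx": 0.8, "wy": 1.1, "wz": 8, "claw": 0}
    - {"dx": -0.0105, "dy": 0.034, "dz": 0.012, "wx": 0.8, "wy": 1.1, "wz": 8, "claw": 0}
    - {"dx": -0.006, "dy": 0.035, "dz": 0.0115, "wx": 0.8, "wy": 1.1, "wz": 8, "claw": 0}
    - {"dx": -0.001, "dy": 0.036, "dz": 0.011, "wx": 0.8, "wy": 1.1, "wz": 8, "claw": 0}
    - {"dx": 0, "dy": 0, "dz": 0, "wx": 0, "wy": 0, "wz": 0, "claw": 0}

```text
t: 8.32
eef_pos: [0.5415, -0.2156, 0.4366]
tool_rot: [0.099, 0.793, 0.598, 0.059]
contact_force: [-0.7, 0.2, -0.9]
gripper_width: 0.003
grasp_force: 0.0
```

```bash
cat > s2.py <<'E'
from plan import *
from h import tool
import p2
np.set_printoptions(precision=3,suppress=True)
R,p,o=tool();print(o['q'],p,R.tolist(),o['t'])
import sys
az,t=62,45
Rl=pose(np.radians(az),np.radians(t))[0]
pre=(Rl,p2.P0+np.array([0,0,.08]))
for mid in ([],[dn(-29,.52,.30,56)]):
    q,rows,qs,e,a=run(o['q'],mid+[pre,(Rl,p2.P0),(Rl,p2.P1)],4);print(q,e,a,[len(r) for r in rows],'q3',qs[:,2].min(),qs[:,2].max(),'q2min',qs[:,1].min())
rr=rows_to(R,p,*pre)
print(len(rr))
for r in rr: print(r.round(4).tolist())
E
python3 s2.py
```

```text
[-1.452 -0.337  1.455  1.74   0.438  1.241 -0.348] [ 0.542 -0.216  0.437] [[0.2776914153897221, 0.9371800458563373, 0.21114222568583169], [0.9603555252850426, -0.2651863863696704, -0.08598514719814163], [-0.024591520354443175, 0.2266489402863154, -0.9736660181981025]] 8.325
[-1.753 -0.34   1.46   2.431 -0.343  0.975  2.835] 0.4781790720825929 98.98736834124148 [10, 7, 8] q3 1.3794449180285349 1.46 q2min -0.34
[-1.753 -0.34   1.46   2.431 -0.343  0.975  2.835] 0.47820196915068336 98.99870004408574 [6, 6, 7, 8] q3 1.4398513112810793 1.46 q2min -0.34
10
[-0.0076, -0.0117, 0.0199, -2.7702, 3.9443, -6.8538]
[-0.0075, -0.0135, 0.0188, -2.7702, 3.9443, -6.8538]
[-0.007, -0.0153, 0.0176, -2.7702, 3.9443, -6.8538]
[-0.0062, -0.0169, 0.0164, -2.7702, 3.9443, -6.8538]
[-0.0052, -0.0184, 0.0151, -2.7702, 3.9443, -6.8538]
[-0.0039, -0.0196, 0.0139, -2.7702, 3.9443, -6.8538]
[-0.0024, -0.0206, 0.0127, -2.7702, 3.9443, -6.8538]
[-0.0008, -0.0214, 0.0115, -2.7702, 3.9443, -6.8538]
[0.0011, -0.0219, 0.0105, -2.7702, 3.9443, -6.8538]
[0.003, -0.0222, 0.0096, -2.7702, 3.9443, -6.8538]
```

```bash
cat > s3.py <<'E'
from plan import *
from h import tool
np.set_printoptions(precision=3,suppress=True)
j=J(D[5][0]);T=F(D[5][0])[1]
r=np.array([-.03,.0145,.017,.8,1.1,8]);print('prev dq',np.linalg.pinv(j)@np.r_[T@r[:3],T@np.radians(r[3:])])
R,p,o=tool();q=o['q'].copy();print(q)
N=np.linalg.svd(J(q))[2][-1];print('null',N)
for name,g in(('q3,q2',np.array([0,1.,-1,0,0,0,0])),('q3',np.array([0,0,-1.,0,0,0,0])),('q2',np.array([0,1.,0,0,0,0,0])),('q1',np.array([1.,0,0,0,0,0,0]))):
    d=np.linalg.pinv(J(q))@(J(q)@g);print(name,d)
# follow
goal=np.array([.5,.6,-.2,1.4,.1,1.1,.3])
for i in range(20):
    dq=(goal-q); dq=dq-N*(N@dq); N=np.linalg.svd(J(q))[2][-1]
    dq=(goal-q)-N*(N@(goal-q)); tw=J(q)@dq; Tq=F(q)[1]
    s=min(.05/np.linalg.norm(tw[:3]),np.radians(8)/np.linalg.norm(tw[3:]),.5)
    row=np.r_[Tq.T@tw[:3],np.degrees(Tq.T@tw[3:])]*s
    q=q+dq*s
    print(row.round(4).tolist(),q,F(q)[0])
E
python3 s3.py
```

```text
prev dq [-0.248  0.041  0.262 -0.064 -0.028 -0.012 -0.117]
[-1.452 -0.337  1.455  1.74   0.438  1.241 -0.348]
null [ 0.177  0.504  0.273  0.005 -0.587 -0.225  0.495]
q3,q2 [-0.041  0.883 -1.063 -0.001  0.136  0.052 -0.115]
q3 [ 0.048  0.138 -0.926  0.001 -0.16  -0.061  0.135]
q2 [-0.089  0.746 -0.138 -0.003  0.296  0.114 -0.25 ]
q1 [ 0.969 -0.089 -0.048 -0.001  0.104  0.04  -0.088]
[-0.0043, 0.0126, -0.0482, -4.8452, -2.7661, -0.9656] [-1.297 -0.296  1.29   1.711  0.456  1.247 -0.331] [ 0.523 -0.209  0.493]
[0.0005, 0.0165, -0.0472, -4.5283, -4.0267, -1.8482] [-1.182 -0.286  1.118  1.673  0.53   1.275 -0.353] [ 0.525 -0.203  0.543]
[0.0073, 0.02, -0.0452, -3.84, -5.1116, -3.0076] [-1.133 -0.272  0.988  1.628  0.626  1.321 -0.378] [ 0.53  -0.187  0.592]
[0.0172, 0.0225, -0.0412, -2.6397, -5.8064, -4.5972] [-1.13  -0.226  0.902  1.577  0.709  1.378 -0.377] [ 0.54  -0.158  0.632]
[0.0291, 0.0225, -0.0246, -0.4002, -5.1605, -6.0999] [-1.157 -0.136  0.887  1.527  0.739  1.418 -0.327] [ 0.557 -0.119  0.649]
[0.0394, 0.0245, 0.0057, 2.1514, -3.2836, -6.9706] [-1.17   0.014  0.954  1.483  0.
[... 1075 characters left out ...]
.6985] [-0.248  0.69   0.711  1.415 -0.207  1.14   0.489] [ 0.69  -0.271  0.24 ]
[-0.0104, -0.0074, 0.0483, 1.432, 5.8026, 1.1106] [-0.145  0.734  0.658  1.41  -0.291  1.151  0.55 ] [ 0.68  -0.292  0.197]
[-0.0124, -0.0112, 0.046, 1.1755, 7.2176, 1.6405] [-0.034  0.776  0.599  1.404 -0.383  1.179  0.615] [ 0.665 -0.309  0.156]
[-0.0045, -0.0083, 0.0154, 0.5456, 4.2107, 1.0688] [ 0.018  0.791  0.571  1.4   -0.428  1.21   0.642] [ 0.655 -0.314  0.142]
[-0.0014, -0.0058, 0.004, 0.4655, 2.1588, 0.6192] [ 0.042  0.795  0.56   1.398 -0.446  1.235  0.652] [ 0.649 -0.314  0.139]
[-0.0007, -0.004, 0.0006, 0.411, 0.9894, 0.3534] [ 0.052  0.795  0.556  1.397 -0.452  1.25   0.655] [ 0.645 -0.315  0.139]
```

Request:
drive_tool:
  increments:
    - {"dx": -0.0043, "dy": 0.0126, "dz": -0.0482, "wx": -4.8, "wy": -2.8, "wz": -1.0, "claw": 0}
    - {"dx": 0.0005, "dy": 0.0165, "dz": -0.047, "wx": -4.5, "wy": -4.0, "wz": -1.8, "claw": 0}
    - {"dx": 0.0073, "dy": 0.02, "dz": -0.045, "wx": -3.8, "wy": -5.1, "wz": -3.0, "claw": 0}
    - {"dx": 0.017, "dy": 0.0225, "dz": -0.041, "wx": -2.6, "wy": -5.8, "wz": -4.6, "claw": 0}
    - {"dx": 0.029, "dy": 0.0225, "dz": -0.0246, "wx": -0.4, "wy": -5.2, "wz": -6.1, "claw": 0}
    - {"dx": 0.039, "dy": 0.0245, "dz": 0.0057, "wx": 2.2, "wy": -3.3, "wz": -7.0, "claw": 0}
    - {"dx": 0.028, "dy": 0.02, "dz": 0.036, "wx": 3.0, "wy": -0.1, "wz": -4.2, "claw": 0}
    - {"dx": 0.0174, "dy": 0.0147, "dz": 0.0445, "wx": 2.8, "wy": 1.1, "wz": -2.4, "claw": 0}
    - {"dx": 0.0113, "dy": 0.0107, "dz": 0.0475, "wx": 2.7, "wy": 1.8, "wz": -1.6, "claw": 0}
    - {"dx": 0, "dy": 0, "dz": 0, "wx": 0, "wy": 0, "wz": 0, "claw": 0}

```text
t: 9.57
eef_pos: [0.6862, -0.1278, 0.5041]
tool_rot: [0.259, 0.622, 0.721, -0.159]
contact_force: [-0.0, -0.0, 1.6]
gripper_width: 0.003
grasp_force: 0.0
```

```bash
cat > s4.py <<'E'
from plan import *
from h import tool
import p2,time
np.set_printoptions(precision=2,suppress=True)
R,p,o=tool();q0=o['q'];print(q0,p,F(q0)[0],o['t'])
Rl=pose(np.radians(62),np.radians(45))[0]
rng=np.random.default_rng(0);res=[];t0=time.time();nch=0
m=lambda qs:np.minimum(qs-LO,HI-qs)[1:,[1,2,3,4,5]].min()
while time.time()-t0<150:
    w=[(rng.uniform(-85,-5),rng.uniform(.48,.9),rng.uniform(.28,.6),rng.uniform(-60,110)) for _ in range(rng.integers(1,4))]
    q,rows,qs,e,a=run(q0,[dn(*x) for x in w]+[(Rl,p2.P0)],2)
    nr=sum(map(len,rows));mm=m(qs)
    c=abs(q[2]+.4)+.01*nr+5*max(0,e-.01)+.05*max(0,a-2)+20*max(0,.05-mm)
    res.append((c,nr,q,e,a,mm,w))
res.sort(key=lambda r:r[0]);print(len(res))
for r in res[:6]: print(round(r[0],2),r[1],r[2],round(r[3],3),round(r[4],1),round(r[5],2),np.array(r[6]).round(2).tolist())
E
python3 s4.py
```

```text
[-0.79  0.4   0.92  1.42  0.28  1.24  0.14] [ 0.69 -0.13  0.5 ] [ 0.68 -0.13  0.49] 9.575
6363
0.73 14 [ 0.67  0.56  0.19  1.93 -0.86  1.23  2.49] 0.002 0.3 0.47 [[-26.68, 0.86, 0.29, 50.28]]
0.73 16 [ 0.68  0.56  0.17  1.93 -0.85  1.23  2.48] 0.001 0.2 0.34 [[-35.01, 0.9, 0.31, 42.15]]
0.73 14 [ 0.67  0.56  0.19  1.93 -0.86  1.23  2.49] 0.001 0.2 0.42 [[-23.11, 0.88, 0.29, 29.83]]
0.73 18 [ 0.7   0.56  0.15  1.93 -0.84  1.22  2.47] 0.001 0.1 0.39 [[-43.76, 0.9, 0.29, 53.93]]
0.74 15 [ 0.66  0.56  0.19  1.93 -0.86  1.23  2.49] 0.002 0.2 0.46 [[-27.09, 0.87, 0.29, 95.76]]
0.74 17 [ 0.68  0.56  0.17  1.93 -0.85  1.23  2.48] 0.001 0.2 0.42 [[-40.9, 0.87, 0.3, 54.4]]
```

```bash
cat > s5.py <<'E'
from plan import *
from h import tool
import p2,sys
np.set_printoptions(precision=2,suppress=True)
R,p,o=tool();q0=o['q']
Rl=p2.Rt;u=p2.u;k=np.array([0,0,1.]);W=[dn(-35,.88,.30,42),(Rl,p2.P0),(Rl,p2.P1)]
for th in range(10,96,17):
    a=np.radians(th); W.append((Rl,p2.P1+.006*p2.n+.078*((1-np.cos(a))*u+np.sin(a)*k)))
W.append((Rl,W[-1][1]-.06*p2.n-.05*p2.d+[0,0,.05]))
c=np.array([.564,-.1762,.17])
for t in(30,):
    Rp=pose(np.radians(20.3),np.radians(t))[0]
    W+=[(Rp,c-.006*Rp[:,2]-.1*Rp[:,2]),(Rp,c-.006*Rp[:,2]),(Rp,c+[0,0,.16])]
    Rh=pose(0,np.radians(35))[0]; h=np.array([.601,.204,.235])
    W+=[(Rh,np.array([.47,-.05,.33])),(Rh,np.array([.5,.204,.30])),(Rh,h+[0,0,.026]),(Rh,h)]
q=q0
for i,w in enumerate(W):
    q,rows,qs,e,a=run(q,[w],4);print(i,w[1],q,round(e,4),round(a,2),len(rows[0]),'margin',np.minimum(qs-LO,HI-qs).min(0))
if len(sys.argv)>1:
    T,P=R,p
    for w in W[:2]:
        for r in rows_to(T,P,*w): print(r.round(4).tolist())
        T,P=w; print()
E
python3 s5.py 1
```

```text
0 [ 0.72 -0.5   0.3 ] [ 0.31  0.91  0.57  0.8  -0.44  1.52  0.85] 0.0008 0.03 8 margin [2.17 0.74 0.54 0.56 0.93 0.4  2.11]
1 [ 0.45 -0.28  0.14] [ 0.68  0.56  0.17  1.93 -0.85  1.23  2.48] 0.0003 0.05 8 margin [2.28 0.87 0.89 0.51 0.52 0.4  0.48]
2 [ 0.48 -0.23  0.08] [ 0.63  0.63  0.12  1.99 -0.95  1.09  2.53] 0.0001 0.01 2 margin [2.28 0.9  1.29 0.45 0.42 0.69 0.43]
3 [ 0.48 -0.22  0.1 ] [ 0.62  0.6   0.12  1.99 -0.94  1.11  2.5 ] 0.0 0.0 1 margin [2.33 0.94 1.34 0.45 0.42 0.81 0.43]
4 [ 0.49 -0.22  0.12] [ 0.6   0.56  0.12  1.98 -0.92  1.13  2.46] 0.0001 0.0 1 margin [2.34 0.9  1.34 0.45 0.43 0.79 0.46]
5 [ 0.5  -0.21  0.14] [ 0.59  0.54  0.12  1.96 -0.92  1.14  2.41] 0.0001 0.0 1 margin [2.36 0.88 1.34 0.46 0.45 0.78 0.5 ]
6 [ 0.52 -0.21  0.15] [ 0.56  0.52  0.11  1.94 -0.92  1.15  2.36] 0.0 0.0 1 margin [2.37 0.86 1.34 0.48 0.45 0.77 0.55]
7 [ 0.54 -0.2   0.16] [ 0.54  0.53  0.1   1.91 -0.92  1.15  2.32] 0.0001 0.0 1 margin [2.4  0.86 1.35 0.5  0.45 0.77 0.6 ]
8 [ 0.56 -0.19  0.16] [ 0.51  0.54  0.09  1.88 -0.93  1.13  2.29] 0.0001 0.0 1 margin [2.42 0.87 1.36 0.53 0.44 0.77 0.
[... 1095 characters left out ...]
0312, -0.005, 0.0435, 0.7589, 4.357, 0.1737]
[-0.0344, -0.0043, 0.0411, 0.7589, 4.357, 0.1737]
[-0.0375, -0.0037, 0.0384, 0.7589, 4.357, 0.1737]
[-0.0403, -0.0031, 0.0355, 0.7589, 4.357, 0.1737]
[-0.0429, -0.0025, 0.0323, 0.7589, 4.357, 0.1737]
[-0.0452, -0.0019, 0.029, 0.7589, 4.357, 0.1737]

[0.0326, -0.0298, 0.0203, -5.1776, 2.6953, -6.507]
[0.0349, -0.0277, 0.0192, -5.1776, 2.6953, -6.507]
[0.0371, -0.0253, 0.0185, -5.1776, 2.6953, -6.507]
[0.0389, -0.0227, 0.0182, -5.1776, 2.6953, -6.507]
[0.0405, -0.0198, 0.0181, -5.1776, 2.6953, -6.507]
[0.0417, -0.0168, 0.0184, -5.1776, 2.6953, -6.507]
[0.0426, -0.0137, 0.019, -5.1776, 2.6953, -6.507]
[0.043, -0.0106, 0.0199, -5.1776, 2.6953, -6.507]
```

The whole chain is feasible in the model. I'm executing both legs.

Request:
drive_tool:
  increments:
    - {"dx": -0.024, "dy": -0.006, "dz": 0.0475, "wx": 0.8, "wy": 4.4, "wz": 0.2, "claw": 0}
    - {"dx": -0.028, "dy": -0.0055, "dz": 0.0455, "wx": 0.8, "wy": 4.4, "wz": 0.2, "claw": 0}
    - {"dx": -0.031, "dy": -0.005, "dz": 0.0435, "wx": 0.8, "wy": 4.4, "wz": 0.2, "claw": 0}
    - {"dx": -0.0345, "dy": -0.0045, "dz": 0.041, "wx": 0.8, "wy": 4.4, "wz": 0.2, "claw": 0}
    - {"dx": -0.0375, "dy": -0.0035, "dz": 0.0385, "wx": 0.8, "wy": 4.4, "wz": 0.2, "claw": 0}
    - {"dx": -0.04, "dy": -0.003, "dz": 0.0355, "wx": 0.8, "wy": 4.4, "wz": 0.2, "claw": 0}
    - {"dx": -0.043, "dy": -0.0025, "dz": 0.032, "wx": 0.8, "wy": 4.4, "wz": 0.2, "claw": 0}
    - {"dx": -0.045, "dy": -0.002, "dz": 0.029, "wx": 0.8, "wy": 4.4, "wz": 0.2, "claw": 0}
    - {"dx": 0, "dy": 0, "dz": 0, "wx": 0, "wy": 0, "wz": 0, "claw": 0}
    - {"dx": 0.0325, "dy": -0.03, "dz": 0.0203, "wx": -5.2, "wy": 2.7, "wz": -6.5, "claw": 0}
    - {"dx": 0.035, "dy": -0.0275, "dz": 0.0192, "wx": -5.2, "wy": 2.7, "wz": -6.5, "claw": 0}
    - {"dx": 0.037, "dy": -0.0255, "dz": 0.0185, "wx": -5.2, "wy": 2.7, "wz": -6.5, "claw": 0}
    - {"dx": 0.039, "dy": -0.0225, "dz": 0.018, "wx": -5.2, "wy": 2.7, "wz": -6.5, "claw": 0}
    - {"dx": 0.0405, "dy": -0.02, "dz": 0.018, "wx": -5.2, "wy": 2.7, "wz": -6.5, "claw": 0}
    - {"dx": 0, "dy": 0, "dz": 0, "wx": 0, "wy": 0, "wz": 0, "claw": 0}

```text
t: 11.45
eef_pos: [0.5526, -0.3546, 0.2024]
tool_rot: [0.06, 0.409, 0.877, 0.247]
contact_force: [0.5, -0.2, 0.5]
gripper_width: 0.001
grasp_force: 0.0
```

```bash
cat > nxt.py <<'E'
from plan import *
from h import tool,cam,save
def nxt(wps,vmax=.055,pr=True):
    R,p,o=tool();print('t',round(o['t'],2),'q',o['q'].round(2),'p',p.round(4),'F',o['contact_force'].round(1))
    T,P=R,p;q=o['q']
    for w in wps:
        rr=rows_to(T,P,*w,vmax=vmax)
        qq=track(q,rr,n=4);q=qq[-1]
        m=np.minimum(np.array(qq)-LO,HI-np.array(qq)).min(0);print('->',w[1].round(3),'margin',m.round(2))
        if pr:
            for r in rr: print([float(x) for x in np.r_[r[:3].round(4),r[3:].round(1)]])
        T,P=w
E
python3 - <<'E'
from nxt import *; import p2
nxt([(p2.Rt,p2.P0),(p2.Rt,p2.P1)])
E
```

```text
t 11.45 q [ 0.56  0.55  0.2   1.69 -0.72  1.07  1.84] p [ 0.5526 -0.3546  0.2024] F [ 0.5 -0.2  0.5]
-> [ 0.453 -0.275  0.138] margin [2.19 0.89 1.26 0.52 0.52 0.77 0.47]
[0.0396, -0.0188, 0.0186, -4.9, 2.7, -6.6]
[0.0408, -0.0158, 0.019, -4.9, 2.7, -6.6]
[0.0415, -0.0127, 0.0197, -4.9, 2.7, -6.6]
-> [ 0.479 -0.225  0.081] margin [2.19 0.93 1.39 0.47 0.43 0.77 0.42]
[-0.0, 0.0, 0.04, 0.0, 0.0, 0.0]
[-0.0, 0.0, 0.04, 0.0, 0.0, 0.0]
```

Request:
drive_tool:
  increments:
    - {"dx": 0.0395, "dy": -0.019, "dz": 0.0185, "wx": -4.9, "wy": 2.7, "wz": -6.6, "claw": 0}
    - {"dx": 0.041, "dy": -0.016, "dz": 0.019, "wx": -4.9, "wy": 2.7, "wz": -6.6, "claw": 0}
    - {"dx": 0.0415, "dy": -0.0125, "dz": 0.0195, "wx": -4.9, "wy": 2.7, "wz": -6.6, "claw": 0}
    - {"dx": 0, "dy": 0, "dz": 0, "wx": 0, "wy": 0, "wz": 0, "claw": 0}
    - {"dx": 0, "dy": 0, "dz": 0, "wx": 0, "wy": 0, "wz": 0, "claw": 0}

```text
t: 12.08
eef_pos: [0.4587, -0.2774, 0.14]
tool_rot: [0.094, 0.222, 0.898, 0.369]
contact_force: [0.4, -0.1, 0.5]
gripper_width: 0.003
grasp_force: 0.0
```

Run:
```python
from nxt import *; import p2
k=np.array([0,0,1.]);W=[(p2.Rt,p2.P1)]
for th in range(9,91,9):
    a=np.radians(th); W.append((p2.Rt,p2.P1+.004*p2.n*min(1,th/18)+.078*((1-np.cos(a))*p2.u+np.sin(a)*k)))
nxt(W)
print(tool()[0].round(3).tolist())
```

```text
t 12.07 q [ 0.79  0.6   0.02  1.91 -0.85  1.12  2.48] p [ 0.4587 -0.2774  0.14  ] F [ 0.4 -0.1  0.5]
-> [ 0.479 -0.225  0.081] margin [2.17 0.94 1.38 0.48 0.43 0.8  0.42]
[0.0033, -0.0008, 0.0404, -0.1, 0.1, 0.2]
[0.0033, -0.0009, 0.0404, -0.1, 0.1, 0.2]
-> [ 0.481 -0.224  0.095] margin [2.22 0.99 1.38 0.47 0.43 0.81 0.42]
[-0.0006, 0.0111, -0.0081, 0.0, 0.0, 0.0]
-> [ 0.484 -0.221  0.108] margin [2.22 0.97 1.38 0.47 0.43 0.83 0.44]
[-0.0019, 0.0119, -0.0069, 0.0, 0.0, 0.0]
-> [ 0.489 -0.22   0.12 ] margin [2.23 0.95 1.38 0.47 0.44 0.84 0.47]
[-0.0031, 0.0105, -0.0055, 0.0, 0.0, 0.0]
-> [ 0.495 -0.217  0.13 ] margin [2.24 0.93 1.38 0.48 0.45 0.85 0.49]
[-0.0043, 0.0108, -0.004, 0.0, 0.0, 0.0]
-> [ 0.502 -0.215  0.139] margin [2.25 0.92 1.38 0.48 0.45 0.86 0.51]
[-0.0053, 0.0108, -0.0024, 0.0, 0.0, 0.0]
-> [ 0.511 -0.211  0.147] margin [2.26 0.91 1.38 0.49 0.45 0.86 0.54]
[-0.0062, 0.0105, -0.0007, 0.0, 0.0, 0.0]
-> [ 0.52  -0.208  0.154] margin [2.27 0.91 1.37 0.5  0.45 0.87 0.56]
[-0.0069, 0.01, 0.001, 0.0, 0.0, 0.0]
-> [ 0.531 -0.204  0.158] margin [2.28 0.91 1.37 0.52 0.45 0.87 0.59]
[-0.0075, 0.0093, 0.0027, 0.0, 0.0, 0.0]
-> [ 0.542 -0.2    0.161] margin [2.29 0.91 1.36 0.53 0.45 0.87 0.61]
[-0.0079, 0.0083, 0.0043, 0.0, 0.0, 0.0]
-> [ 0.554 -0.196  0.162] margin [2.31 0.91 1.36 0.55 0.45 0.86 0.63]
[-0.0081, 0.0071, 0.0058, 0.0, 0.0, 0.0]
[[-0.884, 0.329, 0.332], [0.467, 0.63, 0.62], [-0.005, 0.704, -0.71]]
```

Request:
drive_tool:
  increments:
    - {"dx": 0.0033, "dy": -0.0008, "dz": 0.04, "wx": 0, "wy": 0, "wz": 0, "claw": 0}
    - {"dx": 0.0033, "dy": -0.0008, "dz": 0.02, "wx": 0, "wy": 0, "wz": 0, "claw": 0}
    - {"dx": 0, "dy": 0, "dz": 0.02, "wx": 0, "wy": 0, "wz": 0, "claw": 0}
    - {"dx": 0, "dy": 0, "dz": 0, "wx": 0, "wy": 0, "wz": 0, "claw": 0}

```text
t: 12.58
eef_pos: [0.4783, -0.2234, 0.0809]
tool_rot: [0.093, 0.221, 0.898, 0.37]
contact_force: [0.3, -0.8, -0.7]
gripper_width: -0.001
grasp_force: 0.0
```

Run:
```python
from nxt import *; from fit import *
R,p,o=tool();print(p,o['contact_force'])
b,V=cam('side');P=handle_fit(V,b,0)
r=least_squares(dist,[.563,-.176,.354,.05],args=(P,None),loss='soft_l1',f_scale=.003);print(len(P),r.x,np.median(abs(r.fun)))
save('side3',cv2.resize(b[200:330,240:420],(720,520)))
```

```text
[ 0.47830244 -0.22337907  0.08091983] [ 0.31131917 -0.84157584 -0.65940707]
227 [ 0.55600851 -0.17970053  0.39595849  0.18934258] 0.0040346759669964505
```

View pics/side3.png

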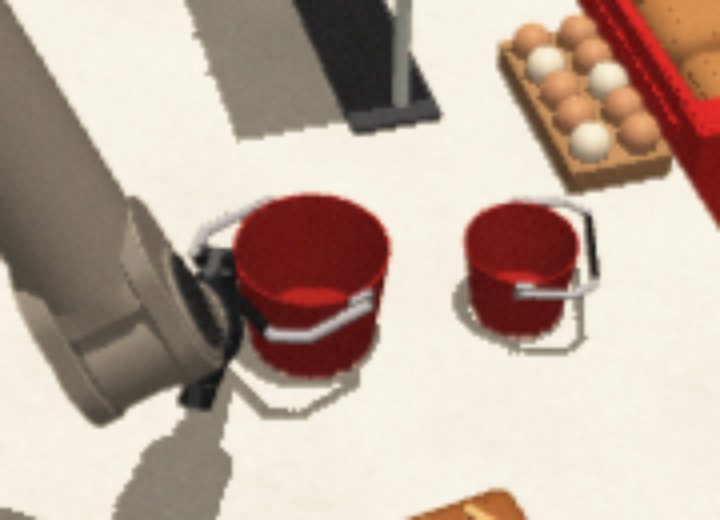

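The side crop shows the finger at (230,290), at the crown of the untouched large pail. Now I do the swing.

Request:
drive_tool:
  increments:
    - {"dx": -0.0006, "dy": 0.011, "dz": -0.008, "wx": 0, "wy": 0, "wz": 0, "claw": 0}
    - {"dx": -0.002, "dy": 0.012, "dz": -0.007, "wx": 0, "wy": 0, "wz": 0, "claw": 0}
    - {"dx": -0.003, "dy": 0.0105, "dz": -0.0055, "wx": 0, "wy": 0, "wz": 0, "claw": 0}
    - {"dx": -0.0043, "dy": 0.0108, "dz": -0.004, "wx": 0, "wy": 0, "wz": 0, "claw": 0}
    - {"dx": -0.0053, "dy": 0.0108, "dz": -0.0024, "wx": 0, "wy": 0, "wz": 0, "claw": 0}
    - {"dx": 0, "dy": 0, "dz": 0, "wx": 0, "wy": 0, "wz": 0, "claw": 0}
    - {"dx": -0.0062, "dy": 0.0105, "dz": -0.0007, "wx": 0, "wy": 0, "wz": 0, "claw": 0}
    - {"dx": -0.007, "dy": 0.01, "dz": 0.001, "wx": 0, "wy": 0, "wz": 0, "claw": 0}
    - {"dx": -0.0075, "dy": 0.0093, "dz": 0.0027, "wx": 0, "wy": 0, "wz": 0, "claw": 0}
    - {"dx": -0.008, "dy": 0.0083, "dz": 0.0043, "wx": 0, "wy": 0, "wz": 0, "claw": 0}
    - {"dx": -0.008, "dy": 0.007, "dz": 0.006, "wx": 0, "wy": 0, "wz": 0, "claw": 0}
    - {"dx": 0, "dy": 0, "dz": 0, "wx": 0, "wy": 0, "wz": 0, "claw": 0}

```text
t: 14.12
eef_pos: [0.5525, -0.1933, 0.1613]
tool_rot: [0.093, 0.221, 0.897, 0.37]
contact_force: [0.5, 0.1, 0.1]
gripper_width: 0.003
grasp_force: 0.0
```

```bash
cat > look.py <<'E'
from nxt import *; from fit import *; import sys
R,p,o=tool();print(p,o['contact_force'],o['t'])
tot=[]
for n in('side','scene'):
    b,V=cam(n); 
    f=b.astype(int);x,y,h=V[...,0],V[...,1],V[...,2]
    print(n,'rim',rim(V,b))
    g=(np.hypot(x-.563,y+.176)<.10)&(h>.106)&(h<.185)&(f.min(-1)>95)   # bright metal
    P=V[g]; print(len(P), P.mean(0) if len(P) else '', P.max(0) if len(P) else '')
    if len(P)>15:
        r=least_squares(dist,[.563,-.176,.354,1.3],args=(P,None),loss='soft_l1',f_scale=.003);print('fit',r.x,np.median(abs(r.fun)))
    if n=='side':save(sys.argv[1],cv2.resize(b[200:330,240:420],(720,520)))
E
python3 look.py side4
```

```text
[ 0.55247225 -0.1933402   0.16130984] [0.48129114 0.07586783 0.14181095] 14.125
side rim (array([ 0.56047662, -0.17526758]), 110)
46 [ 0.5860425  -0.23623533  0.15667918] [ 0.59241952 -0.18518387  0.1760017 ]
fit [ 0.56715246 -0.18130166  0.37181135  1.57168343] 0.0011638948084987325
scene rim (array([ 0.56593609, -0.17536597]), 36)
29 [ 0.55405168 -0.18010137  0.16269456] [ 0.59611863 -0.10776974  0.17545899]
fit [ 0.57788366 -0.16925068  0.2949009   1.33773841] 0.0024087334445927226
```

View pics/side4.png

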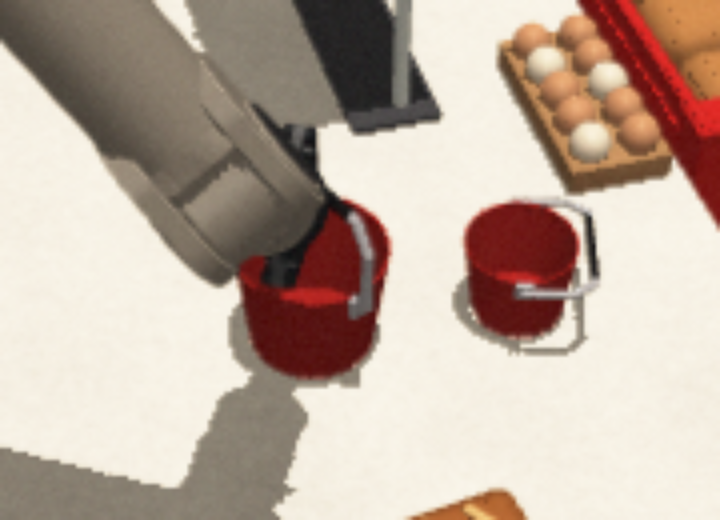

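The side crop shows the handle upright over the pail, arm at (365,265), and the fit gives about 1.5 rad. Next I retract and go to the pre-pinch pose.

Run:
```python
from nxt import *; import p2
R,p,o=tool()
a=(R,p-.025*R[:,1]-.08*R[:,2])
Rp=pose(np.radians(20.3),np.radians(30))[0];c=np.array([.565,-.177,.17])
nxt([a,(Rp,c-.126*Rp[:,2])])
```

```text
t 14.22 q [ 0.63  0.57 -0.04  1.89 -0.93  1.03  2.32] p [ 0.5513 -0.1942  0.161 ] F [-0.9  0.4 -0. ]
-> [ 0.517 -0.26   0.2  ] margin [2.25 0.87 1.37 0.55 0.44 0.76 0.64]
[-0.0, -0.0125, -0.04, 0.0, 0.0, 0.0]
[-0.0, -0.0125, -0.04, 0.0, 0.0, 0.0]
-> [ 0.506 -0.199  0.279] margin [2.25 0.45 1.39 0.29 0.45 0.45 0.64]
[0.0076, 0.0181, -0.0043, 2.8, -5.1, 6.7]
[0.0091, 0.0169, -0.0059, 2.8, -5.1, 6.7]
[0.0104, 0.0154, -0.0076, 2.8, -5.1, 6.7]
[0.0114, 0.0137, -0.0093, 2.8, -5.1, 6.7]
[0.012, 0.0118, -0.011, 2.8, -5.1, 6.7]
```

Request:
drive_tool:
  increments:
    - {"dx": 0, "dy": -0.015, "dz": -0.02, "wx": 0, "wy": 0, "wz": 0, "claw": 0}
    - {"dx": 0, "dy": -0.01, "dz": -0.06, "wx": 0, "wy": 0, "wz": 0, "claw": 0}
    - {"dx": 0.0076, "dy": 0.018, "dz": -0.0043, "wx": 2.8, "wy": -5.1, "wz": 6.7, "claw": 0}
    - {"dx": 0.009, "dy": 0.017, "dz": -0.006, "wx": 2.8, "wy": -5.1, "wz": 6.7, "claw": 0.0854}
    - {"dx": 0.0105, "dy": 0.0155, "dz": -0.0075, "wx": 2.8, "wy": -5.1, "wz": 6.7, "claw": 0.0854}
    - {"dx": 0.0115, "dy": 0.0135, "dz": -0.0095, "wx": 2.8, "wy": -5.1, "wz": 6.7, "claw": 0.0854}
    - {"dx": 0.012, "dy": 0.012, "dz": -0.011, "wx": 2.8, "wy": -5.1, "wz": 6.7, "claw": 0.0854}
    - {"dx": 0, "dy": 0, "dz": 0, "wx": 0, "wy": 0, "wz": 0, "claw": 0.0854}
    - {"dx": 0, "dy": 0, "dz": 0, "wx": 0, "wy": 0, "wz": 0, "claw": 0.0854}

```text
t: 15.35
eef_pos: [0.5054, -0.2017, 0.277]
tool_rot: [0.146, 0.545, 0.796, 0.217]
contact_force: [0.9, -0.5, -0.1]
gripper_width: 0.997
grasp_force: 0.0
```

Run:
```python
from nxt import *; from fit import *
R,p,o=tool();print(p,R.round(3).tolist(),o['q'].round(2),o['t'])
for n in('side','scene','wrist'):
    b,V=cam(n); f=b.astype(int);x,y,h=V[...,0],V[...,1],V[...,2]
    with np.errstate(invalid='ignore'):
        g=(np.hypot(x-.565,y+.177)<.09)&(h>.108)&(h<.183)&(f[...,0]<1.35*f[...,1])
    if n=='wrist': # drop gripper
        T=(V-p)@R; g&=(T[...,2]>.03)
    P=V[g]
    r=least_squares(dist,[.565,-.177,.354,1.5],args=(P,None),loss='soft_l1',f_scale=.003)
    print(n,len(P),r.x.round(3),np.degrees(r.x[2:]).round(1),np.median(abs(r.fun)).round(4),'rim',rim(V,b))
    if n=='wrist': save('wrist5',b)
```

```text
[ 0.50541314 -0.20172283  0.27704769] [[-0.362, 0.805, 0.47], [0.932, 0.311, 0.186], [0.004, 0.506, -0.863]] [ 0.37  0.12  0.12  2.11 -0.69  0.67  1.35] 15.35
side 176 [ 0.563 -0.18   0.383  1.602] [21.9 91.8] 0.0014 rim (array([ 0.56204829, -0.17822773]), 177)
scene 170 [ 0.565 -0.173  0.347  1.591] [19.9 91.2] 0.0011 rim (array([ 0.56628614, -0.17454787]), 35)
wrist 2231 [ 0.565 -0.176  0.353  1.59 ] [20.2 91.1] 0.0004 rim (array([ 0.56418402, -0.17507628]), 1392)
```

View pics/wrist5.png

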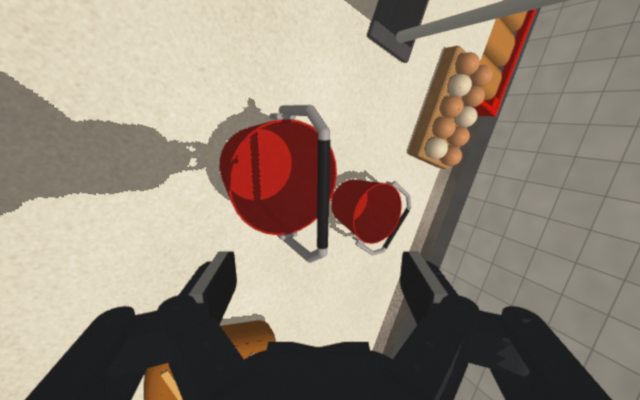

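The wrist view shows the upright crown at (323,195), with the sleeve square to the open fingers. The fit gives the crown at (0.566, -0.176, 0.170) with the bail at 1.59 rad. Now I pinch it.

Run:
```python
from nxt import *
Rp=pose(np.radians(20.2),np.radians(30))[0];c=np.array([.566,-.176,.17])
nxt([(Rp,c-.05*Rp[:,2]),(Rp,c-.005*Rp[:,2])],.04)
```

```text
t 15.5 q [ 0.37  0.12  0.12  2.11 -0.69  0.67  1.35] p [ 0.5055 -0.2018  0.2763] F [ 0.4 -0.7  0.4]
-> [ 0.543 -0.185  0.213] margin [2.59 0.46 1.34 0.33 0.57 0.35 1.55]
[0.0011, 0.0017, 0.0375, 0.2, -0.4, 0.3]
[0.0014, 0.0018, 0.0375, 0.2, -0.4, 0.3]
-> [ 0.564 -0.177  0.174] margin [2.61 0.59 1.4  0.33 0.48 0.28 1.48]
[0.0, -0.0, 0.0225, 0.0, 0.0, 0.0]
[0.0, -0.0, 0.0225, 0.0, 0.0, 0.0]
```

Request:
drive_tool:
  increments:
    - {"dx": 0.001, "dy": 0.0017, "dz": 0.0375, "wx": 0.2, "wy": -0.4, "wz": 0.3, "claw": 0.0854}
    - {"dx": 0.0014, "dy": 0.0018, "dz": 0.0375, "wx": 0.2, "wy": -0.4, "wz": 0.3, "claw": 0.0854}
    - {"dx": 0, "dy": 0, "dz": 0.0225, "wx": 0, "wy": 0, "wz": 0, "claw": 0.0854}
    - {"dx": 0, "dy": 0, "dz": 0.0225, "wx": 0, "wy": 0, "wz": 0, "claw": 0.0854}
    - {"dx": 0, "dy": 0, "dz": 0, "wx": 0, "wy": 0, "wz": 0, "claw": 0.05}
    - {"dx": 0, "dy": 0, "dz": 0, "wx": 0, "wy": 0, "wz": 0, "claw": 0.02}
    - {"dx": 0, "dy": 0, "dz": 0, "wx": 0, "wy": 0, "wz": 0, "claw": 0}
    - {"dx": 0, "dy": 0, "dz": 0, "wx": 0, "wy": 0, "wz": 0, "claw": 0}
    - {"dx": 0, "dy": 0, "dz": 0, "wx": 0, "wy": 0, "wz": 0, "claw": 0}
    - {"dx": 0, "dy": 0, "dz": 0, "wx": 0, "wy": 0, "wz": 0, "claw": 0}
  newtons: 50

```text
t: 16.75
eef_pos: [0.5648, -0.1757, 0.1761]
tool_rot: [0.15, 0.552, 0.793, 0.212]
contact_force: [-1.3, 0.4, 4.4]
gripper_width: 0.097
grasp_force: 48.9
```

Run:
```python
from nxt import *
R,p,o=tool();print(o['gripper_width'],o['grasp_force'],o['q'].round(2),p,R.round(3).tolist(),o['contact_force'])
q0=o['q'];h=np.array([.601,.204,.235])
for t in(32,35,40):
  Rh=pose(0,np.radians(t))[0];g=.005*Rh[:,2]
  for up in(.13,.18,.22):
    l=(R,p+[0,0,up])
    for mid in([.50,.02],[.54,.0],[.50,-.05]):
      for x in(.5,.52):
        W=[l,(Rh,np.array([*mid,p[2]+up])),(Rh,np.array([x,.204,.29])-g),(Rh,h+[0,0,.03]-g),(Rh,h-g)]
        q=q0;ms=[]
        for w in W:
            q,rows,qs,e,a=run(q,[w],4);ms.append(np.minimum(qs-LO,HI-qs).min())
        print(t,up,mid,x,np.array(ms).round(2),round(e,3),q.round(2))
```

```text
0.09737927857945258 48.852826952934265 [ 0.36  0.33  0.01  2.12 -0.9   0.44  1.5 ] [ 0.56480134 -0.17574335  0.1761094 ] [[-0.347, 0.811, 0.471], [0.938, 0.302, 0.171], [-0.003, 0.501, -0.866]] [-1.27350801  0.35272379  4.40233157]
32 0.13 [0.5, 0.02] 0.5 [0.27 0.15 0.15 0.23 0.32] 0.0 [ 0.07  0.27 -0.63  2.07  0.89  0.49 -1.21]
32 0.13 [0.5, 0.02] 0.52 [0.27 0.15 0.15 0.27 0.31] 0.0 [ 0.04  0.26 -0.59  2.07  0.87  0.48 -1.2 ]
32 0.13 [0.54, 0.0] 0.5 [0.27 0.22 0.2  0.23 0.29] 0.0 [-0.09  0.24 -0.45  2.07  0.8   0.46 -1.14]
32 0.13 [0.54, 0.0] 0.52 [0.27 0.22 0.21 0.27 0.28] 0.0 [-0.12  0.24 -0.41  2.07  0.78  0.45 -1.13]
32 0.13 [0.5, -0.05] 0.5 [0.27 0.15 0.14 0.23 0.33] 0.0 [ 0.1   0.27 -0.66  2.07  0.9   0.5  -1.22]
32 0.13 [0.5, -0.05] 0.52 [0.27 0.15 0.15 0.27 0.32] 0.0 [ 0.05  0.26 -0.61  2.07  0.88  0.49 -1.2 ]
32 0.18 [0.5, 0.02] 0.5 [0.27 0.13 0.13 0.23 0.34] 0.0 [ 0.14  0.28 -0.71  2.06  0.93  0.51 -1.24]
32 0.18 [0.5, 0.02] 0.52 [0.27 0.13 0.13 0.27 0.33] 0.0 [ 0.1   0.27 -0.67  2.07  0.91  0.5  -1.23]
32 0.18 [0.54, 0.0] 0.5 [0.27 0.22 0.21 0.23 0.31] 0.0 [ 0.01  0.25 -0
[... 3843 characters left out ...]
[0.5, -0.05] 0.52 [0.27 0.1  0.   0.   0.  ] 0.28 [ 1.42 -0.26 -1.41  2.29  0.44  0.17 -0.97]
40 0.22 [0.5, 0.02] 0.5 [0.27 0.03 0.03 0.   0.  ] 0.279 [ 1.42 -0.25 -1.41  2.29  0.45  0.17 -0.98]
40 0.22 [0.5, 0.02] 0.52 [0.27 0.03 0.   0.   0.  ] 0.292 [ 1.42 -0.21 -1.41  2.3   0.7   0.18 -1.21]
40 0.22 [0.54, 0.0] 0.5 [0.27 0.13 0.13 0.   0.11] 0.0 [ 0.51  0.47 -1.22  2.14  1.51  0.71 -1.71]
40 0.22 [0.54, 0.0] 0.52 [0.27 0.13 0.11 0.11 0.23] 0.0 [ 0.44  0.4  -1.12  2.14  1.47  0.64 -1.7 ]
40 0.22 [0.5, -0.05] 0.5 [0.27 0.05 0.05 0.   0.  ] 0.275 [ 1.42 -0.27 -1.41  2.29  0.32  0.17 -0.86]
40 0.22 [0.5, -0.05] 0.52 [0.27 0.05 0.   0.   0.  ] 0.283 [ 1.42 -0.24 -1.41  2.29  0.51  0.17 -1.03]
```

Gripped at 49 N. I lift and carry with lean 33°.

```bash
cat > W.py <<'E'
from nxt import *
h=np.array([.601,.204,.235]);Rh=pose(0,np.radians(33))[0];g=.005*Rh[:,2]
E
python3 - <<'E'
from W import *
R,p,o=tool()
nxt([(R,p+[0,0,.13]),(Rh,np.array([.54,0,p[2]+.13])),(Rh,np.array([.52,.204,.295])-g)],.03)
E
```

```text
t 16.75 q [ 0.36  0.33  0.01  2.12 -0.9   0.44  1.5 ] p [ 0.5648 -0.1757  0.1761] F [-1.3  0.4  4.4]
-> [ 0.565 -0.176  0.306] margin [2.6  0.47 1.35 0.32 0.47 0.27 1.46]
[-0.0001, 0.013, -0.0225, 0.0, 0.0, 0.0]
[-0.0001, 0.013, -0.0225, 0.0, 0.0, 0.0]
[-0.0001, 0.013, -0.0225, 0.0, 0.0, 0.0]
[-0.0001, 0.013, -0.0225, 0.0, 0.0, 0.0]
[-0.0001, 0.013, -0.0225, 0.0, 0.0, 0.0]
-> [0.54  0.    0.306] margin [2.7  0.33 1.34 0.21 0.78 0.17 1.82]
[0.0289, 0.0055, 0.0031, -0.5, -1.7, 2.9]
[0.0292, 0.004, 0.0022, -0.5, -1.7, 2.9]
[0.0294, 0.0025, 0.0013, -0.5, -1.7, 2.9]
[0.0296, 0.001, 0.0005, -0.5, -1.7, 2.9]
[0.0296, -0.0005, -0.0004, -0.5, -1.7, 2.9]
[0.0295, -0.002, -0.0013, -0.5, -1.7, 2.9]
-> [0.517 0.204 0.299] margin [2.67 0.33 1.11 0.21 1.52 0.17 1.8 ]
[0.0291, -0.0033, -0.0009, 0.0, 0.0, 0.0]
[0.0291, -0.0033, -0.0009, 0.0, 0.0, 0.0]
[0.0291, -0.0033, -0.0009, 0.0, 0.0, 0.0]
[0.0291, -0.0033, -0.0009, 0.0, 0.0, 0.0]
[0.0291, -0.0033, -0.0009, 0.0, 0.0, 0.0]
[0.0291, -0.0033, -0.0009, 0.0, 0.0, 0.0]
[0.0291, -0.0033, -0.0009, 0.0, 0.0, 0.0]
```

Request:
drive_tool:
  increments:
    - {"dx": 0, "dy": 0.0065, "dz": -0.011, "wx": 0, "wy": 0, "wz": 0, "claw": 0}
    - {"dx": 0, "dy": 0.013, "dz": -0.0225, "wx": 0, "wy": 0, "wz": 0, "claw": 0}
    - {"dx": 0, "dy": 0.013, "dz": -0.0225, "wx": 0, "wy": 0, "wz": 0, "claw": 0}
    - {"dx": 0, "dy": 0.013, "dz": -0.0225, "wx": 0, "wy": 0, "wz": 0, "claw": 0}
    - {"dx": 0, "dy": 0.013, "dz": -0.0225, "wx": 0, "wy": 0, "wz": 0, "claw": 0}
    - {"dx": 0, "dy": 0.0065, "dz": -0.011, "wx": 0, "wy": 0, "wz": 0, "claw": 0}
    - {"dx": 0, "dy": 0, "dz": 0, "wx": 0, "wy": 0, "wz": 0, "claw": 0}
    - {"dx": 0, "dy": 0, "dz": 0, "wx": 0, "wy": 0, "wz": 0, "claw": 0}

```text
t: 17.75
eef_pos: [0.5636, -0.1746, 0.3029]
tool_rot: [0.147, 0.552, 0.793, 0.211]
contact_force: [0.1, -0.2, -6.6]
gripper_width: 0.098
grasp_force: 49.1
```

Run:
```python
from W import *
R,p,o=tool();print(o['grasp_force'],o['gripper_width'])
nxt([(Rh,np.array([.54,0,.306])),(Rh,np.array([.52,.204,.295])-g)],.03)
for n in('side','scene'):
    b,V=cam(n);f=b.astype(int);x,y,hh=V[...,0],V[...,1],V[...,2]
    m=(f[...,0]>1.8*f[...,1])&(f[...,0]>50)&(np.hypot(x-.565,y+.176)<.12)&(hh>.05)&(hh<.3);P=V[m];print(n,len(P),P.min(0).round(3),P.max(0).round(3))
```

```text
49.14392530918121 0.09763272971309907
t 17.75 q [ 0.23  0.14  0.15  2.01 -0.6   0.67  1.14] p [ 0.5636 -0.1746  0.3029] F [ 0.1 -0.2 -6.6]
-> [0.54  0.    0.306] margin [2.73 0.34 1.31 0.23 0.77 0.18 1.82]
[0.0287, 0.0058, 0.0027, -0.5, -1.8, 2.9]
[0.029, 0.0044, 0.0019, -0.5, -1.8, 2.9]
[0.0292, 0.0029, 0.001, -0.5, -1.8, 2.9]
[0.0293, 0.0014, 0.0002, -0.5, -1.8, 2.9]
[0.0294, -0.0001, -0.0007, -0.5, -1.8, 2.9]
[0.0293, -0.0016, -0.0017, -0.5, -1.8, 2.9]
-> [0.517 0.204 0.299] margin [2.6  0.34 1.19 0.22 1.5  0.18 1.84]
[0.0291, -0.0033, -0.001, 0.0, 0.0, 0.0]
[0.0291, -0.0033, -0.001, 0.0, 0.0, 0.0]
[0.0291, -0.0033, -0.001, 0.0, 0.0, 0.0]
[0.0291, -0.0033, -0.001, 0.0, 0.0, 0.0]
[0.0291, -0.0033, -0.001, 0.0, 0.0, 0.0]
[0.0291, -0.0033, -0.001, 0.0, 0.0, 0.0]
[0.0291, -0.0033, -0.001, 0.0, 0.0, 0.0]
side 1379 [ 0.499 -0.244  0.123] [ 0.626 -0.106  0.299]
scene 428 [ 0.508 -0.231  0.122] [ 0.626 -0.105  0.23 ]
```

The lift worked. I keep the crown at 0.268 for the lateral leg, so the pail's rim stays below the prongs.

Request:
drive_tool:
  increments:
    - {"dx": 0.015, "dy": 0.003, "dz": 0.0015, "wx": 0, "wy": 0, "wz": 0, "claw": 0}
    - {"dx": 0.0287, "dy": 0.0058, "dz": 0.0027, "wx": -0.5, "wy": -1.8, "wz": 2.9, "claw": 0}
    - {"dx": 0.029, "dy": 0.0044, "dz": 0.002, "wx": -0.5, "wy": -1.8, "wz": 2.9, "claw": 0}
    - {"dx": 0.0292, "dy": 0.0029, "dz": 0.001, "wx": -0.5, "wy": -1.8, "wz": 2.9, "claw": 0}
    - {"dx": 0.0293, "dy": 0.0014, "dz": 0, "wx": -0.5, "wy": -1.8, "wz": 2.9, "claw": 0}
    - {"dx": 0.02, "dy": 0, "dz": 0, "wx": -0.5, "wy": -1.8, "wz": 2.9, "claw": 0}
    - {"dx": 0.01, "dy": 0, "dz": 0, "wx": -0.5, "wy": -1.8, "wz": 2.9, "claw": 0}
    - {"dx": 0, "dy": 0, "dz": 0, "wx": 0, "wy": 0, "wz": 0, "claw": 0}
    - {"dx": 0, "dy": 0, "dz": 0, "wx": 0, "wy": 0, "wz": 0, "claw": 0}

```text
t: 18.98
eef_pos: [0.5436, -0.0158, 0.3062]
tool_rot: [0.202, 0.677, 0.679, 0.199]
contact_force: [-0.1, -0.8, -7.3]
gripper_width: 0.098
grasp_force: 49.2
```

Run:
```python
from W import *
nxt([(Rh,np.array([.518,.09,.268])-g),(Rh,np.array([.518,.204,.268])-g),(Rh,h+[0,0,.032]-g)],.025)
```

```text
t 18.98 q [-0.08 -0.02 -0.04  2.2   0.18  0.4  -0.27] p [ 0.5436 -0.0158  0.3062] F [-0.1 -0.8 -7.3]
-> [0.515 0.09  0.272] margin [2.76 0.32 1.23 0.19 1.55 0.21 2.09]
[0.0212, -0.0084, 0.0026, -0.0, 0.0, 0.0]
[0.0212, -0.0084, 0.0026, -0.0, 0.0, 0.0]
[0.0212, -0.0084, 0.0026, -0.0, 0.0, 0.0]
[0.0212, -0.0084, 0.0026, -0.0, 0.0, 0.0]
[0.0212, -0.0085, 0.0026, -0.0, 0.0, 0.0]
-> [0.515 0.204 0.272] margin [2.59 0.36 1.14 0.19 1.95 0.22 1.72]
[0.0228, 0.0, 0.0, 0.0, 0.0, 0.0]
[0.0228, 0.0, 0.0, 0.0, 0.0, 0.0]
[0.0228, 0.0, 0.0, 0.0, 0.0, 0.0]
[0.0228, 0.0, 0.0, 0.0, 0.0, 0.0]
[0.0228, 0.0, 0.0, 0.0, 0.0, 0.0]
-> [0.598 0.204 0.271] margin [2.59 0.46 1.14 0.29 2.12 0.35 1.72]
[0.0, 0.0173, 0.0115, 0.0, 0.0, 0.0]
[0.0, 0.0173, 0.0115, 0.0, 0.0, 0.0]
[0.0, 0.0173, 0.0115, 0.0, 0.0, 0.0]
[0.0, 0.0173, 0.0115, 0.0, 0.0, 0.0]
```

Request:
drive_tool:
  increments:
    - {"dx": 0.01, "dy": -0.004, "dz": 0.001, "wx": 0, "wy": 0, "wz": 0, "claw": 0}
    - {"dx": 0.0212, "dy": -0.0085, "dz": 0.0026, "wx": 0, "wy": 0, "wz": 0, "claw": 0}
    - {"dx": 0.0212, "dy": -0.0085, "dz": 0.0026, "wx": 0, "wy": 0, "wz": 0, "claw": 0}
    - {"dx": 0.0212, "dy": -0.0085, "dz": 0.0026, "wx": 0, "wy": 0, "wz": 0, "claw": 0}
    - {"dx": 0.0212, "dy": -0.0085, "dz": 0.0026, "wx": 0, "wy": 0, "wz": 0, "claw": 0}
    - {"dx": 0.0212, "dy": -0.0045, "dz": 0.0016, "wx": 0, "wy": 0, "wz": 0, "claw": 0}
    - {"dx": 0.0228, "dy": 0, "dz": 0, "wx": 0, "wy": 0, "wz": 0, "claw": 0}
    - {"dx": 0.0228, "dy": 0, "dz": 0, "wx": 0, "wy": 0, "wz": 0, "claw": 0}
    - {"dx": 0.0228, "dy": 0, "dz": 0, "wx": 0, "wy": 0, "wz": 0, "claw": 0}
    - {"dx": 0.0228, "dy": 0, "dz": 0, "wx": 0, "wy": 0, "wz": 0, "claw": 0}
    - {"dx": 0.013, "dy": 0, "dz": 0, "wx": 0, "wy": 0, "wz": 0, "claw": 0}
    - {"dx": 0, "dy": 0, "dz": 0, "wx": 0, "wy": 0, "wz": 0, "claw": 0}
    - {"dx": 0, "dy": 0, "dz": 0, "wx": 0, "wy": 0, "wz": 0, "claw": 0}

```text
t: 20.6
eef_pos: [0.5155, 0.2029, 0.2711]
tool_rot: [0.203, 0.678, 0.678, 0.198]
contact_force: [-0.0, -1.1, -6.8]
gripper_width: 0.096
grasp_force: 49.2
```

Run:
```python
from W import *
R,p,o=tool();print(R.round(3).tolist())
nxt([(Rh,np.array([.518,.204,.268])-g),(Rh,h+[0,0,.032]-g),(Rh,h-g)],.025)
b,V=cam('side');x,y,z=V[...,0],V[...,1],V[...,2]
f=b.astype(int)
m=(f[...,0]>1.8*f[...,1])&(f[...,0]>50)&(np.hypot(x-p[0],y-p[1])<.12)&(z>.05)&(z<.3);print('pail',V[m].min(0).round(3),V[m].max(0).round(3))
g_=(np.hypot(x-p[0],y-p[1])<.09)&(z>.2)&(z<.29)&(f.min(-1)>95);print('bail',V[g_].mean(0),V[g_].max(0))
a,Wd=cam('wrist');x,y,z=Wd[...,0],Wd[...,1],Wd[...,2]
m=(x>.56)&(x<.7)&(y>.14)&(y<.27)&(z>.205)&(z<.26)
P=Wd[m];print('prongs',len(P))
for lo,hi in((.14,.204),(.204,.27)):
    s=P[(P[:,1]>lo)&(P[:,1]<hi)]
    if len(s): print(len(s),np.median(s,0).round(4),s.min(0).round(4),s.max(0).round(4))
save('hang1',np.hstack([cv2.resize(b[70:270,240:400],(360,450)),cv2.resize(a,(440,275))[np.clip(np.arange(450)-80,0,274)]]))
```

```text
[[0.002, 0.839, 0.544], [1.0, 0.002, -0.006], [-0.006, 0.544, -0.839]]
t 20.6 q [-0.36  0.09 -0.33  2.18  0.79  0.56 -1.3 ] p [0.5155 0.2029 0.2711] F [-0.  -1.1 -6.8]
-> [0.515 0.204 0.272] margin [2.6  0.43 1.08 0.26 2.15 0.38 1.66]
[0.0011, 0.0004, -0.0011, -0.0, 0.3, 0.1]
-> [0.598 0.204 0.271] margin [2.6  0.43 1.08 0.26 2.15 0.37 1.66]
[0.0, 0.0173, 0.0115, 0.0, 0.0, 0.0]
[0.0, 0.0173, 0.0115, 0.0, 0.0, 0.0]
[0.0, 0.0173, 0.0115, 0.0, 0.0, 0.0]
[0.0, 0.0173, 0.0115, 0.0, 0.0, 0.0]
-> [0.598 0.204 0.239] margin [2.62 0.56 1.11 0.38 2.15 0.32 1.66]
[0.0, -0.0087, 0.0134, 0.0, 0.0, 0.0]
[0.0, -0.0087, 0.0134, 0.0, 0.0, 0.0]
pail [0.457 0.131 0.096] [0.58  0.271 0.262]
bail [0.54021769 0.18125595 0.24963071] [0.60094884 0.2770417  0.28867461]
prongs 3491
1691 [0.628  0.1735 0.2377] [0.5716 0.1662 0.2223] [0.6997 0.1763 0.2543]
1800 [0.6321 0.2362 0.2389] [0.5711 0.2296 0.2225] [0.6998 0.2399 0.2546]Traceback (most recent call last):
  File "<stdin>", line 14, in <module>
NameError: name 'cv2' is not defined
```

The prongs measure at y 0.171 and 0.235, and their midpoint matches the seat. I advance over the tips with a few mm of extra height.

Request:
drive_tool:
  increments:
    - {"dx": 0.001, "dy": 0.002, "dz": -0.004, "wx": 0, "wy": 0.3, "wz": 0.1, "claw": 0}
    - {"dx": 0, "dy": 0.008, "dz": 0.005, "wx": 0, "wy": 0, "wz": 0, "claw": 0}
    - {"dx": 0, "dy": 0.0145, "dz": 0.0095, "wx": 0, "wy": 0, "wz": 0, "claw": 0}
    - {"dx": 0, "dy": 0.0145, "dz": 0.0095, "wx": 0, "wy": 0, "wz": 0, "claw": 0}
    - {"dx": 0, "dy": 0.0145, "dz": 0.0095, "wx": 0, "wy": 0, "wz": 0, "claw": 0}
    - {"dx": 0, "dy": 0.012, "dz": 0.008, "wx": 0, "wy": 0, "wz": 0, "claw": 0}
    - {"dx": 0, "dy": 0.007, "dz": 0.0045, "wx": 0, "wy": 0, "wz": 0, "claw": 0}
    - {"dx": 0, "dy": 0, "dz": 0, "wx": 0, "wy": 0, "wz": 0, "claw": 0}
    - {"dx": 0, "dy": 0, "dz": 0, "wx": 0, "wy": 0, "wz": 0, "claw": 0}

```text
t: 21.82
eef_pos: [0.5986, 0.2059, 0.2755]
tool_rot: [0.2, 0.677, 0.679, 0.201]
contact_force: [-0.4, -0.1, -6.9]
gripper_width: 0.095
grasp_force: 49.2
```

```bash
cat > pic.py <<'E'
from W import *; import cv2,sys
R,p,o=tool()
nxt([(Rh,h+[0,0,.015]-g),(Rh,h-[0,0,.001]-g)],.015)
b,V=cam('side');a,_=cam('scene')
save(sys.argv[1],np.hstack([cv2.resize(b[80:240,260:400],(394,450)),cv2.resize(a[170:310,190:330],(400,450))]))
E
python3 pic.py hang1
```

```text
t 21.82 q [-0.31  0.21 -0.3   2.02  0.76  0.55 -1.17] p [0.5986 0.2059 0.2755] F [-0.4 -0.1 -6.9]
-> [0.598 0.204 0.254] margin [2.63 0.55 1.11 0.4  2.13 0.34 1.73]
[-0.0009, -0.0059, 0.0088, -0.0, -0.0, 0.0]
[-0.0009, -0.0059, 0.0088, -0.0, -0.0, 0.0]
-> [0.598 0.204 0.238] margin [2.62 0.57 1.14 0.38 2.19 0.32 1.68]
[0.0, -0.0044, 0.0067, 0.0, 0.0, 0.0]
[0.0, -0.0044, 0.0067, 0.0, 0.0, 0.0]
```

View pics/hang1.png

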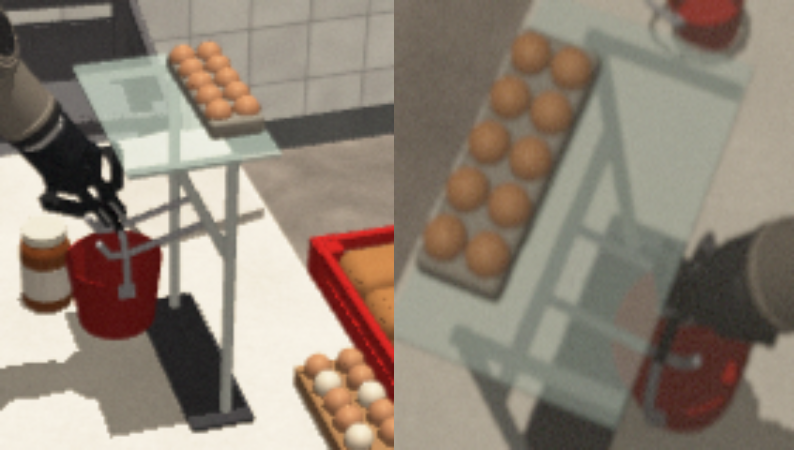

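The side crop shows the bail arm at (125,260), behind the near prong tip at (105,250), with the pail level. I lower it onto the prongs.

Request:
drive_tool:
  increments:
    - {"dx": -0.0009, "dy": -0.006, "dz": 0.009, "wx": 0, "wy": 0, "wz": 0, "claw": 0}
    - {"dx": -0.0009, "dy": -0.006, "dz": 0.009, "wx": 0, "wy": 0, "wz": 0, "claw": 0}
    - {"dx": 0, "dy": -0.0035, "dz": 0.0055, "wx": 0, "wy": 0, "wz": 0, "claw": 0}
    - {"dx": 0, "dy": -0.0035, "dz": 0.0055, "wx": 0, "wy": 0, "wz": 0, "claw": 0}
    - {"dx": 0, "dy": 0, "dz": 0, "wx": 0, "wy": 0, "wz": 0, "claw": 0}
    - {"dx": 0, "dy": 0, "dz": 0, "wx": 0, "wy": 0, "wz": 0, "claw": 0}

```text
t: 22.68
eef_pos: [0.5991, 0.2041, 0.2411]
tool_rot: [0.2, 0.677, 0.678, 0.201]
contact_force: [-0.3, 0.2, -7.3]
gripper_width: 0.099
grasp_force: 49.3
```

Request:
drive_tool:
  increments:
    - {"dx": 0, "dy": -0.0011, "dz": 0.0017, "wx": 0, "wy": 0, "wz": 0, "claw": 0}
    - {"dx": 0, "dy": -0.0011, "dz": 0.0017, "wx": 0, "wy": 0, "wz": 0, "claw": 0}
    - {"dx": 0, "dy": 0, "dz": 0, "wx": 0, "wy": 0, "wz": 0, "claw": 0}

```text
t: 23.05
eef_pos: [0.6003, 0.2044, 0.2403]
tool_rot: [0.202, 0.677, 0.678, 0.203]
contact_force: [-9.8, -3.3, 11.9]
gripper_width: 0.091
grasp_force: 51.2
```

Contact: the crown is seated. I ease off slightly and open.

Request:
drive_tool:
  increments:
    - {"dx": 0, "dy": 0.001, "dz": -0.0015, "wx": 0, "wy": 0, "wz": 0, "claw": 0}
    - {"dx": 0, "dy": 0, "dz": 0, "wx": 0, "wy": 0, "wz": 0, "claw": 0.015}
    - {"dx": 0, "dy": 0, "dz": 0, "wx": 0, "wy": 0, "wz": 0, "claw": 0.03}
    - {"dx": 0, "dy": 0, "dz": 0, "wx": 0, "wy": 0, "wz": 0, "claw": 0.045}
    - {"dx": 0, "dy": 0, "dz": 0, "wx": 0, "wy": 0, "wz": 0, "claw": 0.06}
    - {"dx": 0, "dy": 0, "dz": 0, "wx": 0, "wy": 0, "wz": 0, "claw": 0.06}

```text
t: 23.8
eef_pos: [0.5991, 0.204, 0.2388]
tool_rot: [0.2, 0.677, 0.678, 0.201]
contact_force: [-0.3, 0.2, 0.0]
gripper_width: 0.702
grasp_force: 0.0
```

Run:
```python
from W import *
R,p,o=tool();print(o['contact_force'],o['gripper_width'],o['grasp_force'])
nxt([(R,p-.18*R[:,2])],.05)
for n in('side','wrist'):
    b,V=cam(n);f=b.astype(int);x,y,z=V[...,0],V[...,1],V[...,2]
    m=(f[...,0]>1.8*f[...,1])&(f[...,0]>50)&(np.hypot(x-.6,y-.204)<.12)&(z>.05)&(z<.3);print(n,'pail',V[m].min(0).round(3),V[m].max(0).round(3))
```

```text
[-0.32843703  0.20772482  0.01050825] 0.7016609870414762 0.0
t 23.8 q [-0.34  0.25 -0.26  2.06  0.87  0.48 -1.29] p [0.5991 0.204  0.2388] F [-0.3  0.2  0. ]
-> [0.501 0.204 0.39 ] margin [2.62 0.25 1.06 0.36 1.85 0.31 1.67]
[0.0, -0.0, -0.045, 0.0, 0.0, 0.0]
[0.0, -0.0, -0.045, 0.0, 0.0, 0.0]
[0.0, -0.0, -0.045, 0.0, 0.0, 0.0]
[0.0, -0.0, -0.045, 0.0, 0.0, 0.0]
side pail [0.537 0.131 0.063] [0.665 0.274 0.231]
wrist pail [0.54  0.139 0.067] [0.667 0.268 0.239]
```

Request:
drive_tool:
  increments:
    - {"dx": 0, "dy": 0, "dz": -0.01, "wx": 0, "wy": 0, "wz": 0, "claw": 0.06}
    - {"dx": 0, "dy": 0, "dz": -0.02, "wx": 0, "wy": 0, "wz": 0, "claw": 0.06}
    - {"dx": 0, "dy": 0, "dz": -0.03, "wx": 0, "wy": 0, "wz": 0, "claw": 0.06}
    - {"dx": 0, "dy": 0, "dz": -0.045, "wx": 0, "wy": 0, "wz": 0, "claw": 0.06}
    - {"dx": 0, "dy": 0, "dz": -0.045, "wx": 0, "wy": 0, "wz": 0, "claw": 0.06}
    - {"dx": 0, "dy": 0, "dz": 0, "wx": 0, "wy": 0, "wz": 0, "claw": 0.06}
    - {"dx": 0, "dy": 0, "dz": 0, "wx": 0, "wy": 0, "wz": 0, "claw": 0.06}
    - {"dx": 0, "dy": 0, "dz": 0, "wx": 0, "wy": 0, "wz": 0, "claw": 0.06}
    - {"dx": 0, "dy": 0, "dz": 0, "wx": 0, "wy": 0, "wz": 0, "claw": 0.06}
    - {"dx": 0, "dy": 0, "dz": 0, "wx": 0, "wy": 0, "wz": 0, "claw": 0.06}
    - {"dx": 0, "dy": 0, "dz": 0, "wx": 0, "wy": 0, "wz": 0, "claw": 0.06}
    - {"dx": 0, "dy": 0, "dz": 0, "wx": 0, "wy": 0, "wz": 0, "claw": 0.06}

```text
t: 25.4
eef_pos: [0.5174, 0.2038, 0.3645]
tool_rot: [0.2, 0.677, 0.679, 0.201]
contact_force: [-1.2, -0.2, 0.1]
gripper_width: 0.703
grasp_force: 0.0
```

Run:
```python
from fit import *
R,p,o=tool()
def d2(par,P):
    Q=P-np.array([0,0,par[4]]); return dist(par[:4],Q,None)
for n in('wrist','side'):
    b,V=cam(n);f=b.astype(int);x,y,z=V[...,0],V[...,1],V[...,2]
    T=(V-p)@R
    m=(abs(x-.601)<.012)&(abs(y-.204)<.054)&(abs(z-.237)<.015)&(f.max(-1)<80)&(T[...,2]>.03)
    P=V[m];print(n,len(P),'crown',P.mean(0).round(4) if len(P) else '')
    if len(P)>5: w,v=np.linalg.eigh(np.cov(P[:,:2].T));print('dir',v[:,1].round(3),P[:,:].min(0).round(3),P.max(0).round(3))
    m=(f[...,0]>1.8*f[...,1])&(f[...,0]>50)&(np.hypot(x-.6,y-.204)<.1)&(z>.04)&(z<.2);print('pail',V[m].min(0).round(3),V[m].max(0).round(3))
    if n=='wrist': w_=b
    else: s_=b
save('end',np.hstack([cv2.resize(s_[80:240,260:400],(394,450)),cv2.resize(w_[50:350,170:440],(400,450))]))
```

```text
wrist 1030 crown [0.6013 0.2071 0.2386]
dir [-0.005  1.   ] [0.597 0.153 0.224] [0.608 0.254 0.242]
pail [0.539 0.139 0.066] [0.667 0.267 0.167]
side 40 crown [0.5997 0.2049 0.2387]
dir [0.01 1.  ] [0.595 0.153 0.225] [0.611 0.253 0.246]
pail [0.537 0.137 0.063] [0.663 0.277 0.169]
```

View pics/end.png

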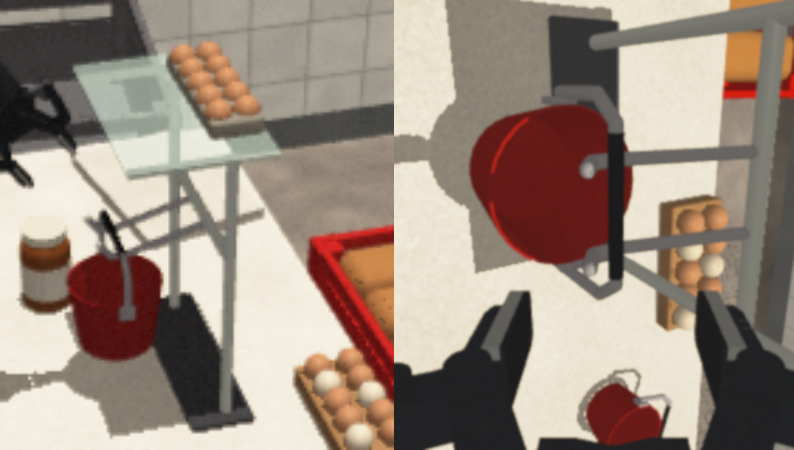

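The crown lies across both prongs at (615,205) in the wrist crop, behind both tips at (588,168) and (590,262). The pail is level and the gripper is clear. Handing in.

```bash
python3 -c "
from station import *
print(hand_in())"
```

```text
the job is handed in; nothing more can be done
None
```

The large red pail hangs by its upright handle on both prongs, behind the upturned tips. It looked level in the last images, with the gripper clear and the jar and loaf untouched. I handed it in at about 25.5 s, but no verdict came back.

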